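Match the worn plate, show it to the camera, and clear the bench

TASK

The checking station carries a worn dark plate: find the one bright plate of the same length, and before laying it down hold it level between the tips of the two red pointers, centred and in line with them, for three seconds. Then lay it flat, centred and lengthwise on the station's black pad. Put the other bright plates in the blue bin and every wooden offcut in the yellow bin, and leave the thread spool and the wax where they are.

Things in the scene. Friction and masses are not known exactly. Their poses are not given: they have to be found in the camera images.
- plate_80: loose bright aluminium plate, 40 (x) x 80 (y) x 16 (z) mm, two small screw holes, about 0.13 kg; origin at the centre of its underside, y along its length; may be absent (None)
- station_100: checking station with a worn dark-steel sample plate 100 mm long; only one of the three stations is present (the others None). Heavy (8 kg) plywood board that stays put, x -125 to +140, y +-135, 12 mm thick; origin on its underside, z up. The sample (40 x 100 x 16 mm, long along y) is screwed on at x +60, between the two pointer posts. A small grey camera, 130 mm high, at x +126, y 0
- view_100 (a point): station_100's viewing point, 170 mm above the bench: where the origin (underside centre) of the held plate belongs, midway between the red tips, which point at mid-thickness 8 mm higher. y runs from tip to tip (198 mm apart), z up. The pointers sit on two steel posts, 184 mm high, at y +-123. None if absent
- pad_100 (a point): centre of the top of station_100's black rubber pad (60 x 165 mm), 14 mm above the bench, 120 mm in front of the sample; y along the pad's length, z up; None if absent
- plate_100: loose bright aluminium plate, 40 (x) x 100 (y) x 16 (z) mm, two small screw holes, about 0.16 kg; origin at the centre of its underside, y along its length
- station_120: checking station with a worn dark-steel sample plate 120 mm long; only one of the three stations is present (the others None). Heavy (8 kg) plywood board that stays put, x -125 to +140, y +-135, 12 mm thick; origin on its underside, z up. The sample (40 x 120 x 16 mm, long along y) is screwed on at x +60, between the two pointer posts. A small grey camera, 130 mm high, at x +126, y 0
- view_120 (a point): station_120's viewing point, 170 mm above the bench: where the origin (underside centre) of the held plate belongs, midway between the red tips, which point at mid-thickness 8 mm higher. y runs from tip to tip (198 mm apart), z up. The pointers sit on two steel posts, 184 mm high, at y +-123. None if absent
- pad_120 (a point): centre of the top of station_120's black rubber pad (60 x 165 mm), 14 mm above the bench, 120 mm in front of the sample; y along the pad's length, z up; None if absent
- plate_120: loose bright aluminium plate, 40 (x) x 120 (y) x 16 (z) mm, two small screw holes, about 0.19 kg; origin at the centre of its underside, y along its length
- station_140: checking station with a worn dark-steel sample plate 140 mm long; only one of the three stations is present (the others None). Heavy (8 kg) plywood board that stays put, x -125 to +140, y +-135, 12 mm thick; origin on its underside, z up. The sample (40 x 140 x 16 mm, long along y) is screwed on at x +60, between the two pointer posts. A small grey camera, 130 mm high, at x +126, y 0
- view_140 (a point): station_140's viewing point, 170 mm above the bench: where the origin (underside centre) of the held plate belongs, midway between the red tips, which point at mid-thickness 8 mm higher. y runs from tip to tip (198 mm apart), z up. The pointers sit on two steel posts, 184 mm high, at y +-123. None if absent
- pad_140 (a point): centre of the top of station_140's black rubber pad (60 x 165 mm), 14 mm above the bench, 120 mm in front of the sample; y along the pad's length, z up; None if absent
- plate_140: loose bright aluminium plate, 40 (x) x 140 (y) x 16 (z) mm, two small screw holes, about 0.22 kg; origin at the centre of its underside, y along its length
- offcut_a: dark wooden (mahogany) offcut, 45 (x) x 140 (y) x 22 (z) mm, 0.1 kg, origin at the centre of its underside; may be absent (None)
- offcut_b: dark wooden (mahogany) offcut, 45 (x) x 140 (y) x 22 (z) mm, 0.1 kg, origin at the centre of its underside; may be absent (None)
- blue_bin: fixed blue plastic open bin for spare plates, outside 125 (x) x 180 (y) x 55 (z) mm, walls and floor 4 mm; origin at the centre of its underside
- yellow_bin: fixed yellow plastic open bin for wooden offcuts, outside 125 (x) x 180 (y) x 55 (z) mm, walls and floor 4 mm; origin at the centre of its underside
- green_spool: bystander: spool of green thread, 46 mm across, 55 mm tall, standing loose; origin at the centre of its underside
- wax: bystander: round brown cake of wax, 62 mm across, 22 mm tall, loose; origin at the centre of its underside. Above it three fixed round rolls hang on the wall (world x over 0.63, y -0.09 to 0.37, z 0.35 to 0.54 m): keep the wrist clear of them

How it is judged:
By the outcome, as a careful person would: the job done as asked, in the order asked, and still so for the second after the job is handed in, with the robot touching nothing.
Of station_100, station_120, station_140 only 1 to 1 are there at a start; the rules pass over those that are not, and their reading is None.
Of plate_80, offcut_a, offcut_b only 2 to 3 are there at a start; the rules pass over those that are not, and their reading is None.
At some moment in a run one of plate_80, plate_100, plate_120, plate_140, offcut_a, offcut_b may be knocked a few centimetres aside while the robot is not near it.
Once in a run the grip may slacken for a moment while it holds something.
It also fails if it takes over 208 s, if anything falls off the work surface, if the arm or the gripper's body presses on something with over 40 N, if the wrist force passes 120 N, or if a joint passes its speed limit or range.

ROBOT

A 6-joint arm with a two-finger parallel gripper is mounted at the origin on the work surface; the furniture and walls round the work are solid. World frame = base frame: x ahead of the robot, y to its left, z up, the work surface at z = 0. Lengths are in mm, angles in rad, forces in N, time in s.
With the tool pointing down it reaches from about 375 to 900 mm from the base axis. Payload 3.1 kg.
Tool frame: the origin (TCP) lies midway between the tips of the shut fingers; the grasp point (between the pads) lies 19 mm behind it; z points along the fingers, x is the direction in which the jaws open and shut, and the axes are right-handed (so a half turn about z gives the same grasp; the last joint's range is limited). The gripper opens to 87 mm and grips with 3 to 60 N. Pads are 19 mm wide; open, the fingers measure 117 mm over their backs; the gripper's body (75 mm by 190 mm) begins 51 mm behind the grasp point.
Start: joints at [-1.399, 0.527, 1.433, -0, 1.181, -0.178], TCP at [214.802, -586.904, 222.548] pointing down, gripper open.
Joint ranges: [-3.08, 3.08], [-0.75, 2.2], [0.22, 2.44], [-1.43, 4.57], [0, 2.65], [-2.85, 2.85]. Speed limits (rad/s): [2.79, 2.79, 3.14, 3.14, 3.14, 3.14].

INTERFACE

Orientations are given as a 3x3 rotation matrix whose columns are the frame's x, y, z axes.
In Python, from plant import readout, grab_frame, arm gives the robot as it stands.
- The arm moves only by the tool play_rows, never from a script. Its argument "rows" is a list of rows, each a list of 5 numbers: the opening, from 0 (shut) to 1 (fully open), then the shift along the tool's x, y, z in m, then the turn about the tool's z in degrees. A call has 1 to 12 rows; each row is the pose to reach, as a shift and turn from the pose commanded when the call began, along the tool's axes at that moment; what a row does not reach only later rows make up. A row lasts 1/10 s, in which the tool goes at most 50 mm and 8.59 degrees, less where a joint would pass 70% of its speed; a pose out of reach is approached as far as the arm can. A call with a gripper value outside its range is refused whole. The fingers move at their own pace and stop on an object; "grip_force" is the grip in N (left out, the last holds). Time passes only in rows, so rows that repeat a pose let the fingers close. It gives the time, the measured TCP pose, the force and the opening at its end, in the units of the state.
- readout.observe(): the state, without advancing time (a new reading comes with each control period).
- grab_frame(name): name is "scene" or "side" or "wrist"; returns a dict with "color" (420x560x3 uint8, red, green, blue), "z_map" (420x560 float32, mm along the optical axis (not along the pixel's ray), 0 where there is no reading), "fx", "fy", "cx", "cy" (pixels), "rvec" (rotation vector, rad) and "tvec" (3), from world to camera coordinates, as OpenCV has them; the wrist camera has in their place "mount" (4x4, takes a point from camera to tool coordinates, whose origin is the TCP and whose axes are the tool frame's). Camera axes: x right, y down, z forward; pixel columns grow to the right and rows downward; lengths in mm; the calibration is good to about 2 mm. A picture is of the moment at which its call begins: read the wrist's pose just before it.
- arm.job_done(): hands the job in, once; it reports no verdict.
The state is a dict: "clock": time; "joints": joint angles; "joint_velocities": joint speeds; "tau": joint torques, N m; "position": TCP position; "tcp_rot": TCP orientation; "force": force on the tool from outside, world axes, zero at the start; "moment": the same for the moment, N m; "gripper_width": finger opening in mm.
Only numpy, scipy, OpenCV 4.12 (cv2) and the standard library are available. Lean on these libraries where they do the work, as an engineer would, in place of code of your own. Each camera call takes 0.05 s, during which the arm holds its last target. There are 200 camera calls.

## Working session

There is one attempt and no reset: what is moved stays moved. The work goes in short steps, Python scripts to look and compute and a tool call to move; the robot and the scene stay as the last step left them, time stands still between calls to the robot, and variables do not carry over. Pictures are saved under pics/ and viewed, about 12 in all and at most 16, crops included, and the job is handed in when it is done.

Besides the shell and the picture viewer there is one more tool, called after ">>>" in YAML: its name, and indented under it one key for each argument. play_rows: Moves the arm, as the interface text tells. Its arguments: {"type":"object","properties":{"rows":{"type":"array"},"grip_force":{"type":"number"}},"required":["rows"]}

```bash
ls; mkdir -p pics; cat > h.py <<'E'
import numpy as np, cv2
from plant import readout, grab_frame, arm
def cam(n):
    s=readout.observe(); f=grab_frame(n)
    if n=="wrist":
        T=np.eye(4);T[:3,:3]=s["tcp_rot"];T[:3,3]=s["position"];M=T@np.array(f["mount"])
    else:
        R=cv2.Rodrigues(np.array(f["rvec"],float))[0];M=np.eye(4);M[:3,:3]=R.T;M[:3,3]=-R.T@np.array(f["tvec"],float).ravel()
    f["M"]=M;return f
def cloud(f):
    z=f["z_map"];v,u=np.indices(z.shape)
    P=np.stack([(u-f["cx"])/f["fx"]*z,(v-f["cy"])/f["fy"]*z,z],-1)@f["M"][:3,:3].T+f["M"][:3,3]
    P[z==0]=np.nan;return P
def save(n,im,s=1):
    cv2.imwrite("pics/"+n,cv2.resize(im[...,::-1],None,fx=s,fy=s,interpolation=cv2.INTER_CUBIC))
E
python3 - <<'E'
from h import *
import pickle
for n in("scene","side","wrist"):
    f=cam(n);save(n+"0.png",f["color"],1.4);pickle.dump(dict(f),open(n+"0.pkl","wb"))
    print(n,f["M"].round(2).tolist(),f["fx"])
print(readout.observe())
E
```

```text
pics
scene [[-0.87, -0.26, 0.41, 92.7], [-0.48, 0.51, -0.71, 801.54], [-0.02, -0.82, -0.58, 772.96], [0.0, 0.0, 0.0, 1.0]] 415.0115061292294
side [[-0.89, -0.19, 0.42, 24.51], [-0.46, 0.4, -0.79, 992.32], [-0.02, -0.9, -0.45, 668.02], [0.0, 0.0, 0.0, 1.0]] 389.71755779769137
wrist [[0.34, -0.91, -0.25, 280.61], [-0.94, -0.33, -0.09, -561.87], [-0.0, 0.26, -0.96, 384.23], [0.0, 0.0, 0.0, 1.0]] 348.7682391873347
{'clock': 0.15, 'joints': array([-1.39849291e+00,  5.28303355e-01,  1.43356887e+00, -5.96492486e-05,
        1.18141365e+00, -1.78502005e-01]), 'joint_velocities': array([ 0.00212298, -0.00251346, -0.00424587, -0.00122393,  0.00115402,
       -0.00042454]), 'tau': array([ 6.31094608e-04, -4.40428770e+01, -1.76843101e+01,  6.33472181e-02,
        5.52656455e-02, -8.69283645e-05]), 'position': array([ 214.69855728, -586.38097924,  221.77770969]), 'tcp_rot': array([[ 3.43675305e-01, -9.39088476e-01, -3.44672026e-04],
       [-9.39087043e-01, -3.43675390e-01,  1.65867986e-03],
       [-1.67610243e-03, -2.46370274e-04, -9.99998565e-01]]), 'force': array([ 0.09907371, -0.30872412, -0.02195015]), 'moment': array([-0.00669176,  0.01379942, -0.01934798]), 'gripper_width': 86.97839379789335}
```

View pics/scene0.png

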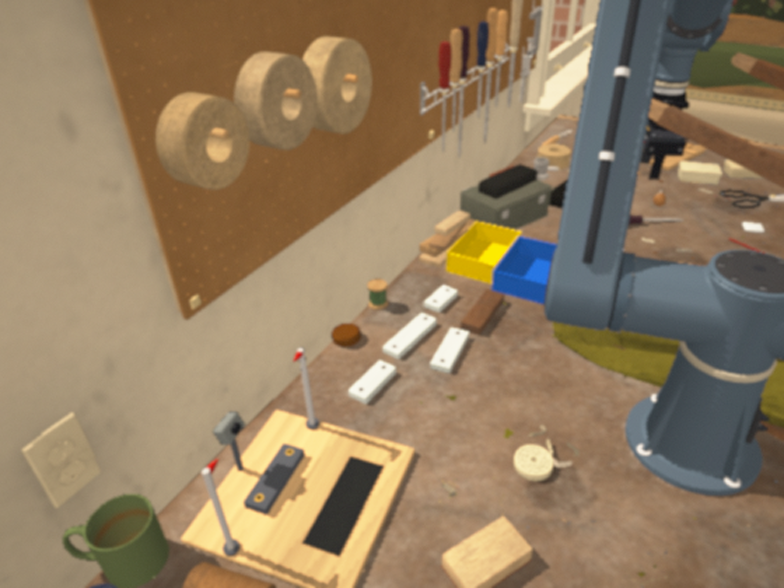

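View pics/side0.png

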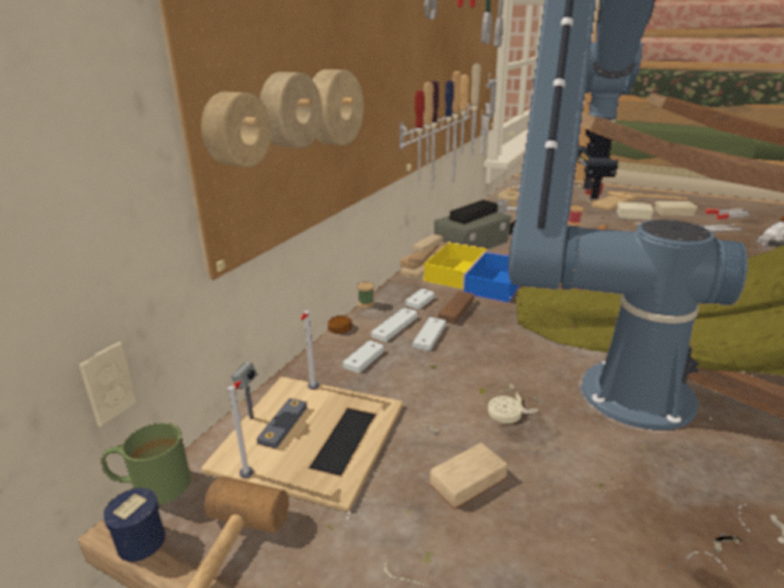

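The pictures show the station lower left, four bright plates and one dark offcut in the middle, yellow bin and blue bin (partly hidden) above. Next I measure them.

```bash
cat >> h.py <<'E'
def blobs(f,mask,zlo,zhi,amin=25,box=(250,850,-500,500)):
    P=cloud(f);X,Y,Z=P[...,0],P[...,1],P[...,2]
    m=mask&(Z>zlo)&(Z<zhi)&(X>box[0])&(X<box[1])&(Y>box[2])&(Y<box[3])
    n,l,st,c=cv2.connectedComponentsWithStats(m.astype(np.uint8),connectivity=4)
    for i in range(1,n):
        if st[i,4]<amin: continue
        Q=P[l==i];r=cv2.minAreaRect(Q[:,:2].astype(np.float32))
        b=cv2.boxPoints(r);e=b[1]-b[0],b[2]-b[1];L=max(e,key=lambda v:np.hypot(*v))
        print("px",c[i].round(),"n",st[i,4],"ctr",np.round(r[0],1),"size",np.round(sorted(r[1]),1),"long",round(np.degrees(np.arctan2(L[1],L[0]))%180,1),"z",np.round(np.percentile(Q[:,2],[5,50,95]),1),"rgb",np.median(f["color"][l==i],0))
E
python3 - <<'E'
from h import *
import pickle
for n in("scene","side"):
    f=pickle.load(open(n+"0.pkl","rb"));h=cv2.cvtColor(f["color"],cv2.COLOR_RGB2HSV).astype(int);H,S,V=h[...,0],h[...,1],h[...,2]
    print(n,"white");blobs(f,(S<50)&(V>150),9,24)
    print("dark");blobs(f,(V<95)&(S<110),9,40)
    print("brown");blobs(f,(S>90)&(V<170)&((H<15)|(H>170)),12,30)
    print("blue");blobs(f,(H>100)&(H<125)&(S>150),1,60)
    print("yel");blobs(f,(H>20)&(H<32)&(S>180),1,60)
    print("green");blobs(f,(H>40)&(H<90)&(S>60),5,60,box=(450,850,-300,300))
    print("red");blobs(f,((H<6)|(H>174))&(S>170)&(V>120),150,200,3)
    print("board");blobs(f,(S>40)&(V>150)&(H>10)&(H<30),8,16,300)
E
```

```text
scene white
px [315. 212.] n 218 ctr [ 546.7 -173.4] size [42.7 82.6] long 84.9 z [10.7 15.6 18.2] rgb [242.5 240.  227. ]
px [292. 239.] n 473 ctr [546.8 -26.1] size [ 42.3 145. ] long 82.8 z [10.8 15.6 18. ] rgb [246. 244. 232.]
px [321. 249.] n 427 ctr [453.6 -21.6] size [ 41.8 122.3] long 94.9 z [12.  15.5 18.3] rgb [247. 245. 233.]
px [266. 271.] n 446 ctr [544. 129.] size [ 41.6 102.5] long 85.3 z [11.2 15.7 18.3] rgb [246. 244. 232.]
dark
px [270. 213.] n 60 ctr [661.2 -87.2] size [14.3 30.8] long 31.9 z [16.3 28.2 37.4] rgb [72. 87. 56.]
px [198. 343.] n 368 ctr [556.8 400.4] size [ 36.  111.9] long 97.9 z [22.2 27.4 29.8] rgb [73. 72. 72.]
px [245. 361.] n 1677 ctr [442.5 378.9] size [ 55.4 161. ] long 98.3 z [11.7 13.9 16. ] rgb [52. 50. 47.]
brown
px [344. 221.] n 456 ctr [ 443.  -166.5] size [ 46.9 139.3] long 90.2 z [15.  21.5 24.2] rgb [133.   93.   62.5]
px [247. 237.] n 206 ctr [662.3  40.3] size [54.5 59.4] long 43.7 z [13.5 21.1 23.5] rgb [136.  77.  24.]
blue
px [375. 193.] n 1354 ctr [ 402.1 -357.5] size [120.7 189.5] long 91.5 z [ 2.3 19.6 51.4] rgb [ 30.  82. 15
[... 1413 characters left out ...]
4.4] rgb [120.5  74.   37. ]
px [243. 233.] n 29 ctr [654.7  55.9] size [23.1 27.5] long 52.8 z [15.7 19.5 24.6] rgb [105.  63.  29.]
blue
px [350. 198.] n 836 ctr [ 401.7 -357.9] size [125.  189.6] long 91.1 z [ 4.  25.7 52.7] rgb [ 34.  81. 146.]
yel
px [322. 188.] n 809 ctr [ 533.3 -382.3] size [123.  194.8] long 91.0 z [ 4.3 28.2 53.9] rgb [180. 155.  30.]
green
px [261. 212.] n 54 ctr [663.4 -86.2] size [13.4 29. ] long 28.9 z [17.7 29.5 42.3] rgb [70.  85.  57.5]
red
px [217. 226.] n 4 ctr [575.9 287.2] size [3.9 5.8] long 99.3 z [180.4 181.7 182.6] rgb [164.5  48.5  42.5]
board
px [226. 311.] n 4840 ctr [510.3 385.3] size [265.4 269.7] long 98.3 z [10.2 12.2 14.2] rgb [208. 177. 130.]
```

View pics/wrist0.png

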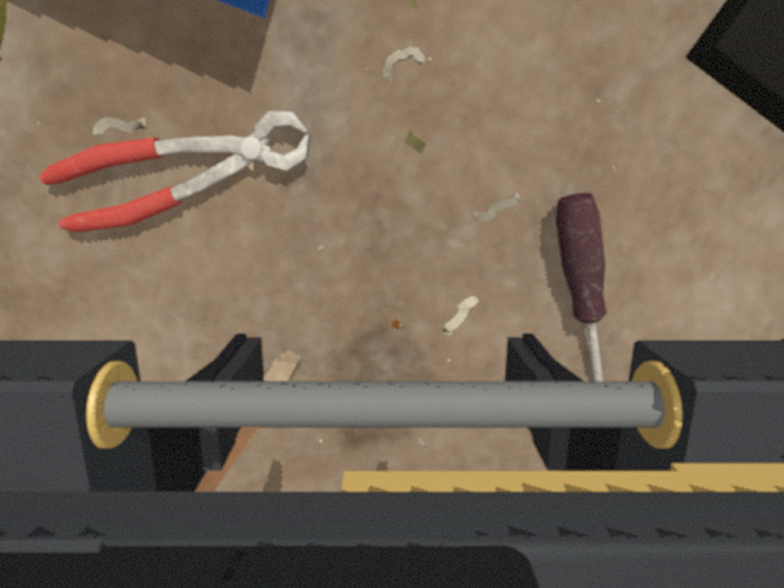

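Four bright plates (80, 140, 120, 100 long) and one offcut are located. Checking the sample length by height mask.

```bash
cat >> h.py <<'E'
def go(x,y,z,yaw):
    "shift (m, tool axes) and turn (deg) from where the arm stands; yaw = world heading of tool x, deg"
    s=readout.observe();R=s["tcp_rot"];d=np.array([x,y,z])-s["position"]
    y0=np.degrees(np.arctan2(R[1,0],R[0,0]));t=-((yaw-y0+180)%360-180)
    print("at",s["position"].round(1),"yaw",round(y0,2),"t",round(s["clock"],2),"w",round(s["gripper_width"],1),"-> shift",(R.T@d/1000).round(4),"turn",round(t,2),"rows",round(max(np.linalg.norm(d)/50,abs(t)/8.59),1))
E
python3 - <<'E'
from h import *
import pickle
for n in("scene","side"):
    f=pickle.load(open(n+"0.pkl","rb"))
    blobs(f,np.ones((420,560),bool),21,31,40,box=(480,640,300,480))
go(453.6,-21.6,200,4)
E
```

```text
px [196. 341.] n 899 ctr [559.9 396. ] size [ 41.6 121.5] long 97.6 z [23.8 27.8 30. ] rgb [107. 106. 100.]
px [201. 301.] n 560 ctr [561.  395.9] size [ 41.8 121.9] long 98.8 z [23.3 28.1 30. ] rgb [99. 99. 96.]
at [ 214.7 -586.4  221.8] yaw -69.9 t 0.15 w 87.0 -> shift [-0.4482 -0.4184  0.0226] turn -73.9 rows 12.3
```

The sample is 120 mm, so plate_120 at (454, −22) is the one. Moving over it.

>>> play_rows:
  rows:
    - [0.7, -0.1, -0.1, 0.0, -8]
    - [0.7, -0.16, -0.15, 0, -16]
    - [0.7, -0.2, -0.19, 0, -24]
    - [0.7, -0.24, -0.23, 0, -32]
    - [0.7, -0.28, -0.27, 0, -40]
    - [0.7, -0.32, -0.31, 0, -48]
    - [0.7, -0.36, -0.34, 0, -56]
    - [0.7, -0.4, -0.38, 0.01, -64]
    - [0.7, -0.43, -0.4, 0.02, -72]
    - [0.7, -0.448, -0.418, 0.0226, -75]
    - [0.7, -0.448, -0.418, 0.0226, -75]
    - [0.7, -0.448, -0.418, 0.0226, -75]

```text
clock: 1.35
position: [448.7, -33.4, 201.2]
tcp_rot: [[0.996, 0.089, 0.0], [0.089, -0.996, -0.0], [0.0, 0.0, -1.0]]
force: [0.7, -1.2, -0.3]
gripper_width: 60.8
```

>>> play_rows:
  rows:
    - [0.7, 0, 0, 0, 0]
    - [0.7, 0, 0, 0, 0]
    - [0.7, 0, 0, 0, 0]
  grip_force: 25

```text
clock: 1.65
position: [448.1, -36.1, 201.3]
tcp_rot: [[0.996, 0.088, -0.0], [0.088, -0.996, -0.0], [-0.0, 0.0, -1.0]]
force: [-0.5, -0.3, -0.3]
gripper_width: 61.0
```

```bash
cat > look.py <<'E'
from h import *
import sys
f=cam("wrist");h=cv2.cvtColor(f["color"],cv2.COLOR_RGB2HSV).astype(int);H,S,V=h[...,0],h[...,1],h[...,2]
blobs(f,(S<50)&(V>120),9,24,200)
print("wood");blobs(f,(S>80)&(V<170)&((H<15)|(H>170)),12,30,200)
if len(sys.argv)>1: save(sys.argv[1],f["color"],1.4)
E
python3 look.py w1.png; python3 -c "
from h import *
go(453.6,-21.6,3.5,5)
f=cam('scene');save('scene1.png',f['color'],1.4)
h=cv2.cvtColor(f['color'],cv2.COLOR_RGB2HSV).astype(int);H,S,V=h[...,0],h[...,1],h[...,2]
blobs(f,(S>90)&(V<170)&((H<15)|(H>170)),12,30,100)
blobs(f,(H>100)&(H<125)&(S>150),1,60,100)
blobs(f,(H>20)&(H<32)&(S>180),1,60,100)
"
```

```text
px [392.  36.] n 3315 ctr [542.2 110.8] size [40.4 65.5] long 85.3 z [14.4 16.2 17.6] rgb [218. 219. 207.]
px [282. 168.] n 4581 ctr [453.3 -23.1] size [ 40.1 119.1] long 95.6 z [15.1 16.4 17.7] rgb [218. 219. 206.]
px [374. 177.] n 5303 ctr [546.2 -27.2] size [ 40.5 139.8] long 83.4 z [14.6 16.3 17.6] rgb [219. 220. 207.]
px [340. 323.] n 657 ctr [ 536.8 -187.6] size [31.9 41.5] long 96.4 z [13.5 16.4 17.7] rgb [212. 213. 200.]
wood
px [502. 130.] n 1274 ctr [660.8  37. ] size [49.2 59.5] long 83.9 z [18.5 21.7 23.2] rgb [131.  86.  46.]
px [264. 257.] n 1132 ctr [ 443.6 -116.5] size [33.4 44.9] long 179.8 z [18.6 22.4 23.6] rgb [127.  95.  69.]
px [258. 320.] n 1048 ctr [ 443.1 -191.1] size [39.4 47. ] long 4.4 z [21.3 22.5 23.7] rgb [121.   92.   68.5]
at [448.  -36.6 201.3] yaw 4.99 t 1.7 w 61.0 -> shift [ 0.0069 -0.0145  0.1978] turn -0.01 rows 4.0
px [345. 221.] n 454 ctr [ 443.  -166.7] size [ 45.8 141.5] long 89.8 z [14.5 21.6 24.1] rgb [141.  99.  67.]
px [247. 237.] n 204 ctr [663.9  38.8] size [55.1 57.4] long 172.0 z [15.1 21.6 23.9] rgb [145.  82.  26.]
px [378. 192.] n 1619 ctr [ 399.7 -356. ] size [123.7 190.5] long 90.9 z [ 2.4 22.4 52.7] rgb [ 32.  87. 167.]
px [337. 185.] n 751 ctr [ 545.8 -363. ] size [134.5 191.7] long 108.4 z [ 2.2 19.3 53.4] rgb [223. 182.   0.]
```

View pics/w1.png

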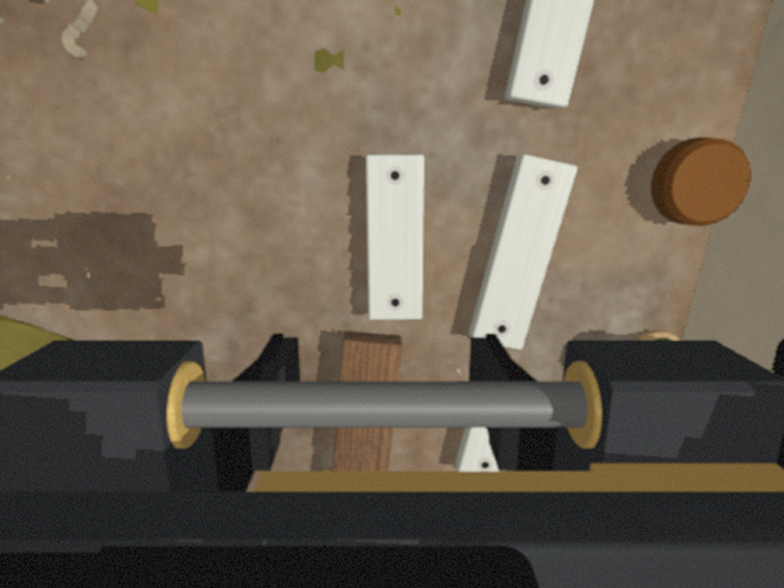

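View pics/scene1.png

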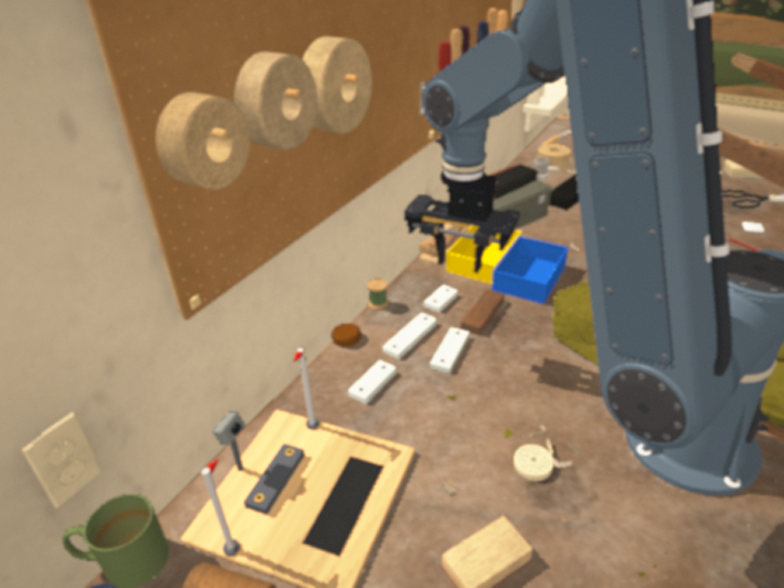

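Only one offcut. plate_120 lies at (453.3, −23), heading 95.6°, seen in w1 at about (395, 237).

>>> play_rows:
  rows:
    - [0.7, 0.0065, -0.014, 0.04, -0.6]
    - [0.7, 0.0065, -0.014, 0.09, -0.6]
    - [0.7, 0.0065, -0.014, 0.13, -0.6]
    - [0.7, 0.0065, -0.014, 0.15, -0.6]
    - [0.7, 0.0065, -0.014, 0.16, -0.6]
    - [0.7, 0.0065, -0.014, 0.16, -0.6]
    - [0.7, 0.0065, -0.014, 0.16, -0.6]
    - [0.7, 0.0065, -0.014, 0.16, -0.6]

```text
clock: 2.55
position: [454.4, -21.4, 42.5]
tcp_rot: [[0.995, 0.099, 0.003], [0.099, -0.995, -0.001], [0.003, 0.001, -1.0]]
force: [0.1, 0.2, 0.6]
gripper_width: 61.2
```

```bash
python3 -c "
from h import *
go(453.4,-22.8,3.5,5.6)"
```

```text
at [454.4 -21.4  42.5] yaw 5.66 t 2.55 w 61.2 -> shift [-0.0013  0.0012  0.039 ] turn 0.06 rows 0.8
```

>>> play_rows:
  rows:
    - [0.7, -0.001, 0.0015, 0.025, 0]
    - [0.7, -0.001, 0.0015, 0.0385, 0]
    - [0.7, -0.001, 0.0015, 0.0385, 0]
    - [0.7, -0.001, 0.0015, 0.0385, 0]
    - [0.3, -0.001, 0.0015, 0.0385, 0]
    - [0.3, -0.001, 0.0015, 0.0385, 0]
    - [0.3, -0.001, 0.0015, 0.0385, 0]
    - [0.3, -0.001, 0.0015, 0.0385, 0]
    - [0.3, -0.001, 0.0015, 0.0385, 0]
    - [0.3, -0.001, 0.0015, 0.0385, 0]
  grip_force: 45

```text
clock: 3.55
position: [453.6, -22.5, 3.3]
tcp_rot: [[0.995, 0.099, 0.002], [0.099, -0.995, -0.001], [0.002, 0.001, -1.0]]
force: [1.6, 1.5, 6.3]
gripper_width: 39.6
```

>>> play_rows:
  rows:
    - [0.3, 0, 0, 0, 0]
    - [0.3, 0, 0, 0, 0]
    - [0.3, 0, 0, -0.01, 0]
    - [0.3, 0, 0, -0.04, 0]
    - [0.3, 0, 0, -0.08, 0]
    - [0.3, 0, 0, -0.12, 0]
    - [0.3, 0, 0, -0.16, 0]
    - [0.3, 0, 0, -0.19, 0]
    - [0.3, 0, 0, -0.2, 0]
    - [0.3, 0, 0, -0.2, 0]
    - [0.3, 0, 0, -0.2, 0]

```text
clock: 4.65
position: [451.2, -22.1, 201.5]
tcp_rot: [[0.995, 0.099, -0.003], [0.099, -0.995, 0.001], [-0.003, -0.001, -1.0]]
force: [-0.1, -0.4, -2.6]
gripper_width: 39.2
```

```bash
python3 -c "
from h import *
go(442,379,205,8.2)"
```

```text
at [451.2 -22.1 201.5] yaw 5.7 t 4.65 w 39.2 -> shift [ 0.0306 -0.4    -0.0031] turn -2.5 rows 8.0
```

>>> play_rows:
  rows:
    - [0.3, 0.002, -0.03, 0, 0]
    - [0.3, 0.005, -0.07, 0, 0]
    - [0.3, 0.008, -0.11, 0, 0]
    - [0.3, 0.011, -0.15, 0, 0]
    - [0.3, 0.014, -0.19, 0, 0]
    - [0.3, 0.017, -0.23, 0, -0.5]
    - [0.3, 0.02, -0.27, 0, -1]
    - [0.3, 0.023, -0.31, 0, -1.5]
    - [0.3, 0.026, -0.35, 0, -2]
    - [0.3, 0.029, -0.38, 0, -2.5]
    - [0.3, 0.0306, -0.4, 0, -2.5]
    - [0.3, 0.0306, -0.4, 0, -2.5]

```text
clock: 5.85
position: [441.9, 380.5, 199.6]
tcp_rot: [[0.989, 0.146, -0.004], [0.146, -0.989, -0.002], [-0.004, 0.001, -1.0]]
force: [-0.5, -0.3, -1.7]
gripper_width: 39.6
```

>>> play_rows:
  rows:
    - [0.3, 0, 0, 0, 0]
    - [0.3, 0, 0, 0, 0]
    - [0.3, 0, 0, 0, 0]
    - [0.3, 0, 0, 0, 0]

```text
clock: 6.25
position: [443.5, 377.7, 202.6]
tcp_rot: [[0.99, 0.141, -0.0], [0.141, -0.99, -0.0], [-0.001, 0.0, -1.0]]
force: [-0.2, 0.2, -1.7]
gripper_width: 39.5
```

```bash
python3 -c "
from h import *
for n in ('wrist','scene'):
    f=cam(n);h=cv2.cvtColor(f['color'],cv2.COLOR_RGB2HSV).astype(int);H,S,V=h[...,0],h[...,1],h[...,2]
    print(n,'sample');blobs(f,np.ones((420,560),bool),21,31,150,box=(480,640,300,480))
    print('pad');blobs(f,(V<95)&(S<110),9,18,200)
    print('red');blobs(f,((H<8)|(H>172))&(S>130)&(V>90),150,200,3)
    if n=='wrist':save('w2.png',f['color'],1.4)
go(560.5,396,173.5,8.2)"
```

```text
wrist sample
px [394. 181.] n 4966 ctr [559.2 395.3] size [ 40.4 119. ] long 98.5 z [26.6 28.3 29.5] rgb [104. 105. 104.]
pad
px [273. 119.] n 2373 ctr [431.1 439.5] size [37.2 58.2] long 8.2 z [13.2 14.4 15.7] rgb [49. 49. 46.]
red
px [514.  42.] n 163 ctr [543.9 497.1] size [5.1 7.5] long 109.8 z [178.1 179.8 181.5] rgb [161.  48.  43.]
scene sample
px [196. 341.] n 893 ctr [560.  395.3] size [ 41.9 123.1] long 99.1 z [24.1 27.7 29.9] rgb [118. 117. 110.]
pad
px [245. 361.] n 1659 ctr [443.  378.9] size [ 54.7 160.6] long 98.3 z [11.7 13.9 16.1] rgb [57. 56. 52.]
red
px [154. 329.] n 4 ctr [545.8 497.7] size [1.6 3.6] long 51.1 z [179.  179.8 180.9] rgb [204.  93.  72.]
at [443.6 378.  202.9] yaw 8.14 t 6.35 w 39.7 -> shift [ 0.1183 -0.0012  0.0294] turn -0.06 rows 2.4
```

View pics/w2.png

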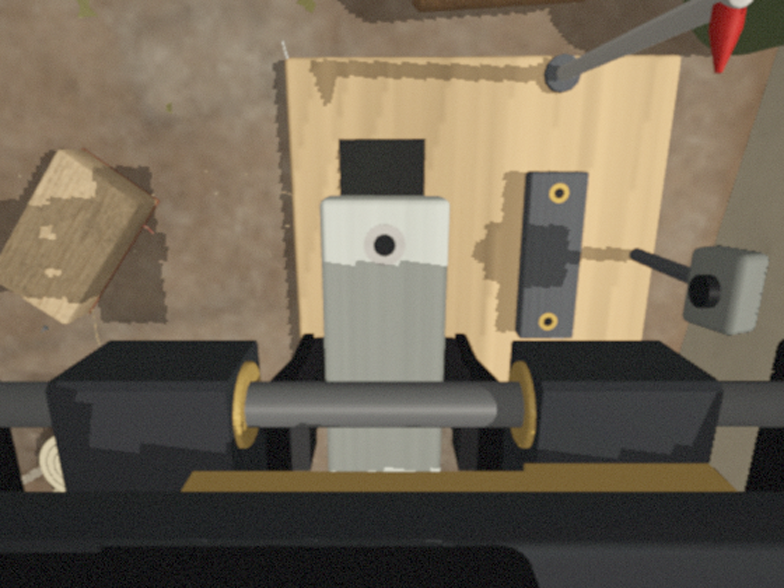

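w2 shows the held plate over the pad, the sample at (553, 255), the far red tip at (718, 72). Moving to the viewing point.

>>> play_rows:
  rows:
    - [0.3, 0.01, 0, 0.01, 0]
    - [0.3, 0.03, 0, 0.0294, 0]
    - [0.3, 0.055, 0, 0.0294, 0]
    - [0.3, 0.08, 0, 0.0294, 0]
    - [0.3, 0.1, 0, 0.0294, 0]
    - [0.3, 0.11, 0, 0.0294, 0]
    - [0.3, 0.117, -0.001, 0.0294, 0]
    - [0.3, 0.117, -0.001, 0.0294, 0]
    - [0.3, 0.117, -0.001, 0.0294, 0]
    - [0.3, 0.117, -0.001, 0.0294, 0]
    - [0.3, 0.117, -0.001, 0.0294, 0]

```text
clock: 7.45
position: [558.2, 396.4, 173.5]
tcp_rot: [[0.99, 0.143, -0.0], [0.143, -0.99, -0.0], [-0.0, 0.0, -1.0]]
force: [0.1, -0.2, -2.3]
gripper_width: 40.1
```

```bash
python3 -c "
from h import *
go(559.5,395.5,173.5,8.3)
for n in ('wrist','scene','side'):
    f=cam(n);h=cv2.cvtColor(f['color'],cv2.COLOR_RGB2HSV).astype(int);H,S,V=h[...,0],h[...,1],h[...,2]
    print(n,'red');blobs(f,((H<8)|(H>172))&(S>130)&(V>90),150,200,3)
    print('plate');blobs(f,(S<60)&(V>90),160,195,40,box=(480,640,300,500))
    if n=='wrist':
        c=f['color']; 
    else: c=f['color'][(150 if n=='side' else 200):,100:330]
    save('v_'+n+'.png',c,1.4 if n=='wrist' else 2.2)
"
```

```text
at [558.2 396.4 173.5] yaw 8.23 t 7.45 w 40.1 -> shift [0.0011 0.0011 0.    ] turn -0.07 rows 0.0
wrist red
px [279.  35.] n 196 ctr [543.9 496.5] size [5.5 7. ] long 89.7 z [178.6 180.2 181.6] rgb [189.  55.  50.]
plate
px [274. 205.] n 11453 ctr [552.1 424.7] size [41.3 60.6] long 98.0 z [185.2 186.5 187.5] rgb [164. 166. 154.]
px [274. 320.] n 2569 ctr [560.8 369.2] size [19. 40.] long 7.7 z [185.5 186.5 187.4] rgb [162. 162. 151.]
scene red
px [154. 329.] n 4 ctr [545.8 497.6] size [1.  3.7] long 66.5 z [178.8 179.7 180. ] rgb [201.5  91.   70. ]
plate
px [177. 299.] n 692 ctr [557.6 420.5] size [48.  73.7] long 97.8 z [177.1 185.8 187.7] rgb [187. 184. 168.]
side red
plate
px [190. 253.] n 482 ctr [561.5 401.6] size [ 49.8 111.9] long 97.2 z [174.2 186.  187.7] rgb [156. 155. 147.]
px [211. 240.] n 68 ctr [542.1 357. ] size [14.  58.1] long 122.8 z [172.6 182.9 187.2] rgb [150.5 149.5 141. ]
```

View pics/v_wrist.png

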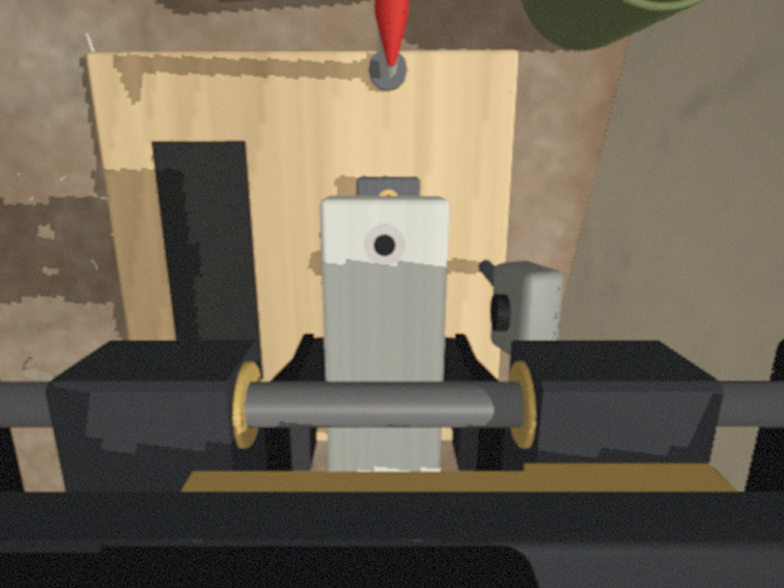

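View pics/v_scene.png

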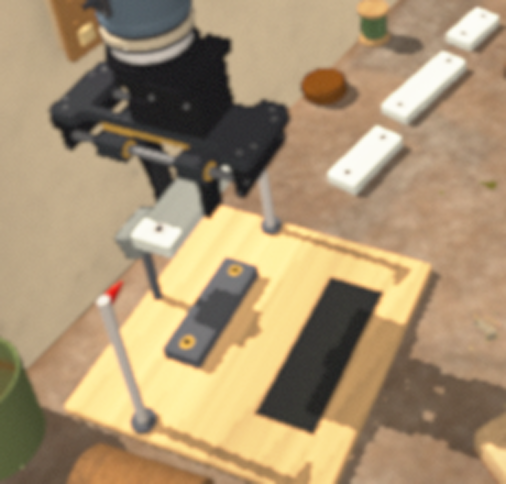

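The plate is level between the tips; relative to the tip seen by the wrist camera it should move ~1.8 mm along tool x and turn ~0.3°. Then hold.

>>> play_rows:
  rows:
    - [0.3, 0.0018, 0.0003, 0.0003, -0.3]
    - [0.3, 0.0018, 0.0003, 0.0003, -0.3]
    - [0.3, 0.0018, 0.0003, 0.0003, -0.3]
    - [0.3, 0.0018, 0.0003, 0.0003, -0.3]
    - [0.3, 0.0018, 0.0003, 0.0003, -0.3]
    - [0.3, 0.0018, 0.0003, 0.0003, -0.3]

```text
clock: 8.2
position: [560.8, 396.3, 173.0]
tcp_rot: [[0.989, 0.148, -0.0], [0.148, -0.989, -0.0], [-0.0, -0.0, -1.0]]
force: [0.4, -0.3, -2.0]
gripper_width: 39.4
```

```bash
cat > v.py <<'E'
from h import *
f=cam("wrist");P=cloud(f);h=cv2.cvtColor(f['color'],cv2.COLOR_RGB2HSV).astype(int);H,S,V=h[...,0],h[...,1],h[...,2]
u=np.array([-np.sin(np.radians(8.3)),np.cos(np.radians(8.3))]);n=np.array([u[1],-u[0]])
def ab(m):
    Q=P[m];return Q[:,:2]@u,Q[:,:2]@n,Q[:,2]
a,b,z=ab(((H<8)|(H>172))&(S>130)&(P[...,2]>150)&(P[...,2]<200));t=a.min()
print("red: tip along",t.round(1),"across",np.median(b[a<t+3]).round(1),"z",np.median(z[a<t+3]).round(1))
a,b,z=ab((S<60)&(V>90)&(P[...,2]>180)&(P[...,2]<193));e=np.percentile(a,99.7)
print("plate end",e.round(1),"across",((np.percentile(b,1)+np.percentile(b,99))/2).round(1),"gap",(t-e).round(1),"want 39; top z",z.mean().round(1), "yaw/level below")
A=np.c_[a,b,a*0+1];print("slopes",np.linalg.lstsq(A,z,rcond=None)[0][:2].round(4))
blobs(f,(S<60)&(V>90),180,193,3000)
a,b,z=ab((P[...,2]>24)&(P[...,2]<31)&(P[...,0]>500)&(P[...,0]<620)&(P[...,1]>330)&(P[...,1]<470))
if len(a): print("sample across",((np.percentile(b,1)+np.percentile(b,99))/2).round(1),"end",np.percentile(a,99.5).round(1))
go(559.3,395.5,173.3,8.4)
E
python3 v.py
```

```text
red: tip along 322.5 across 637.2 z 196.9
plate end 370.2 across 610.6 gap -47.7 want 39; top z 185.9 yaw/level below
slopes [-0.0014 -0.0009]
px [274. 205.] n 11348 ctr [554.9 424.6] size [40.5 60.7] long 98.2 z [184.8 186.  187. ] rgb [165. 166. 155.]
sample across 610.7 end 370.1
at [560.8 396.3 173. ] yaw 8.5 t 8.25 w 39.4 -> shift [-0.0016  0.0006 -0.0003] turn 0.1 rows 0.0
```

Wrist camera: plate vs the sample below agree within 0.1 mm across and lengthwise. Holding.

>>> play_rows:
  rows:
    - [0.3, 0, 0, 0, 0]
    - [0.3, 0, 0, 0, 0]
    - [0.3, 0, 0, 0, 0]
    - [0.3, 0, 0, 0, 0]
    - [0.3, 0, 0, 0, 0]
    - [0.3, 0, 0, 0, 0]
    - [0.3, 0, 0, 0, 0]
    - [0.3, 0, 0, 0, 0]
    - [0.3, 0, 0, 0, 0]
    - [0.3, 0, 0, 0, 0]
    - [0.3, 0, 0, 0, 0]
    - [0.3, 0, 0, 0, 0]

```text
clock: 9.45
position: [560.9, 396.3, 173.0]
tcp_rot: [[0.989, 0.148, 0.0], [0.148, -0.989, -0.0], [0.0, 0.0, -1.0]]
force: [0.9, -0.8, -3.2]
gripper_width: 39.2
```

>>> play_rows:
  rows:
    - [0.3, 0, 0, 0, 0]
    - [0.3, 0, 0, 0, 0]
    - [0.3, 0, 0, 0, 0]
    - [0.3, 0, 0, 0, 0]
    - [0.3, 0, 0, 0, 0]
    - [0.3, 0, 0, 0, 0]
    - [0.3, 0, 0, 0, 0]
    - [0.3, 0, 0, 0, 0]
    - [0.3, 0, 0, 0, 0]
    - [0.3, 0, 0, 0, 0]
    - [0.3, 0, 0, 0, 0]
    - [0.3, 0, 0, 0, 0]

```text
clock: 10.65
position: [560.9, 396.3, 173.1]
tcp_rot: [[0.989, 0.148, 0.0], [0.148, -0.989, 0.0], [0.0, -0.0, -1.0]]
force: [0.0, -0.1, -2.6]
gripper_width: 39.7
```

>>> play_rows:
  rows:
    - [0.3, 0, 0, 0, 0]
    - [0.3, 0, 0, 0, 0]
    - [0.3, 0, 0, 0, 0]
    - [0.3, 0, 0, 0, 0]
    - [0.3, 0, 0, 0, 0]
    - [0.3, 0, 0, 0, 0]
    - [0.3, 0, 0, 0, 0]
    - [0.3, 0, 0, 0, 0]
    - [0.3, 0, 0, 0, 0]
    - [0.3, 0, 0, 0, 0]
    - [0.3, 0, 0, 0, 0]
    - [0.3, 0, 0, 0, 0]

```text
clock: 11.85
position: [560.9, 396.3, 173.1]
tcp_rot: [[0.989, 0.148, 0.0], [0.148, -0.989, -0.0], [0.0, 0.0, -1.0]]
force: [0.5, 0.5, -2.9]
gripper_width: 39.6
```

>>> play_rows:
  rows:
    - [0.3, 0, 0, 0, 0]
    - [0.3, 0, 0, 0, 0]
    - [0.3, 0, 0, 0, 0]
    - [0.3, 0, 0, 0, 0]
    - [0.3, 0, 0, 0, 0]
    - [0.3, 0, 0, 0, 0]
    - [0.3, 0, 0, 0, 0]
    - [0.3, 0, 0, 0, 0]
    - [0.3, 0, 0, 0, 0]
    - [0.3, 0, 0, 0, 0]
    - [0.3, 0, 0, 0, 0]
    - [0.3, 0, 0, 0, 0]

```text
clock: 13.05
position: [560.9, 396.3, 173.1]
tcp_rot: [[0.989, 0.148, 0.0], [0.148, -0.989, 0.0], [0.0, -0.0, -1.0]]
force: [-0.5, -0.4, -2.0]
gripper_width: 39.3
```

```bash
python3 v.py
```

```text
red: tip along 322.2 across 610.3 z 185.7
plate end 370.2 across 610.7 gap -48.0 want 39; top z 186.0 yaw/level below
slopes [-0.0017 -0.001 ]
px [274. 205.] n 11355 ctr [554.9 424.7] size [40.5 60.6] long 98.0 z [184.8 186.  187. ] rgb [165. 166. 155.]
sample across 610.7 end 370.2
at [560.8 396.3 173.1] yaw 8.5 t 13.1 w 39.4 -> shift [-0.0016  0.0006 -0.0002] turn 0.1 rows 0.0
```

```bash
sed -i 's/(P\[...,2\]>150)&(P\[...,2\]<200))/(P[...,2]>150)\&(P[...,2]<200)\&(P[...,1]>470))/' v.py; python3 v.py | head -2; python3 -c "
from h import *
go(441.5,378.5,60,8.4)"
```

```text
red: tip along 409.3 across 610.1 z 179.6
plate end 370.2 across 610.6 gap 39.0 want 39; top z 186.0 yaw/level below
at [560.9 396.3 173.1] yaw 8.5 t 13.15 w 39.6 -> shift [-1.207e-01 -1.000e-04  1.131e-01] turn 0.1 rows 3.3
```

Tip gap 39.0 mm as wanted, 0.5 mm across. Back out 120 mm to the pad and down.

>>> play_rows:
  rows:
    - [0.3, -0.02, 0, 0, 0]
    - [0.3, -0.05, 0, 0, 0]
    - [0.3, -0.085, 0, 0, 0]
    - [0.3, -0.11, 0, 0, 0]
    - [0.3, -0.12, 0, 0.03, 0]
    - [0.3, -0.12, 0, 0.07, 0]
    - [0.3, -0.12, 0, 0.11, 0]
    - [0.3, -0.12, 0, 0.135, 0]
    - [0.3, -0.12, 0, 0.14, 0]
    - [0.3, -0.12, 0, 0.14, 0]
    - [0.3, -0.12, 0, 0.14, 0]
    - [0.3, -0.12, 0, 0.14, 0]

```text
clock: 14.35
position: [443.5, 379.3, 34.9]
tcp_rot: [[0.989, 0.148, 0.003], [0.148, -0.989, 0.002], [0.004, -0.001, -1.0]]
force: [0.3, -0.7, -1.4]
gripper_width: 39.6
```

```bash
python3 -c "
from h import *
f=cam('wrist');h=cv2.cvtColor(f['color'],cv2.COLOR_RGB2HSV).astype(int);H,S,V=h[...,0],h[...,1],h[...,2]
blobs(f,(S<60)&(V>90),35,55,1000)
blobs(f,(V<95)&(S<110),9,18,500,box=(380,500,250,500))
blobs(f,np.ones((420,560),bool),24,31,500,box=(500,640,300,480))
go(442.2,379,17.3,8.4)"
```

```text
px [274. 205.] n 11485 ctr [437.2 407.7] size [41.3 60.5] long 98.2 z [46.6 47.9 48.9] rgb [164. 165. 154.]
px [274. 320.] n 2578 ctr [446.2 351.9] size [19.6 40. ] long 9.0 z [46.8 47.8 48.7] rgb [161. 162. 151.]
px [267. 135.] n 7322 ctr [434.1 419.5] size [59.6 78.8] long 98.7 z [13.3 14.4 15.5] rgb [50. 50. 47.]
px [509. 198.] n 9837 ctr [555.5 420.5] size [41.4 69.4] long 98.5 z [26.7 28.3 29.3] rgb [113. 114. 114.]
at [443.4 379.2  34.8] yaw 8.5 t 14.4 w 39.7 -> shift [-0.0012  0.0001  0.0175] turn 0.1 rows 0.4
```

>>> play_rows:
  rows:
    - [0.3, -0.0012, 0.0006, 0.005, 0]
    - [0.3, -0.0012, 0.0006, 0.01, 0]
    - [0.3, -0.0012, 0.0006, 0.014, 0]
    - [0.3, -0.0012, 0.0006, 0.0175, 0]
    - [0.3, -0.0012, 0.0006, 0.0175, 0]
    - [0.3, -0.0012, 0.0006, 0.0175, 0]
    - [0.3, -0.0012, 0.0006, 0.0175, 0]

```text
clock: 15.1
position: [440.8, 377.7, 17.4]
tcp_rot: [[0.989, 0.148, -0.0], [0.148, -0.989, -0.0], [-0.0, 0.0, -1.0]]
force: [-2.6, -1.3, 13.3]
gripper_width: 39.7
```

>>> play_rows:
  rows:
    - [0.7, 0, 0, 0, 0]
    - [0.7, 0, 0, 0, 0]
    - [0.7, 0, 0, 0, 0]
    - [0.7, 0, 0, 0, 0]
    - [0.7, 0, 0, -0.02, 0]
    - [0.7, 0, 0, -0.06, 0]
    - [0.7, 0, 0, -0.1, 0]
    - [0.7, 0, 0, -0.15, 0]
    - [0.7, 0, 0, -0.18, 0]
    - [0.7, 0, 0, -0.18, 0]
    - [0.7, 0, 0, -0.18, 0]
    - [0.7, 0, 0, -0.18, 0]

```text
clock: 16.3
position: [439.9, 377.1, 193.9]
tcp_rot: [[0.989, 0.148, -0.003], [0.148, -0.989, -0.002], [-0.003, 0.001, -1.0]]
force: [-0.4, -0.7, -0.6]
gripper_width: 61.0
```

```bash
python3 -c "
from h import *
for n in ('wrist','scene'):
    f=cam(n);h=cv2.cvtColor(f['color'],cv2.COLOR_RGB2HSV).astype(int);H,S,V=h[...,0],h[...,1],h[...,2]
    blobs(f,(S<60)&(V>90),24,36,150,box=(380,500,250,500))
    blobs(f,((V<95)&(S<110))|(S<60),11,34,500,box=(380,500,250,500))
    blobs(f,np.ones((420,560),bool),24,31,200,box=(500,640,300,480))
    if n=='wrist': save('w3.png',f['color'],1.4)
    if n=='scene':blobs(f,(S<50)&(V>150),9,24,100,box=(350,650,-300,250))
go(543,129,120,-4.5)"
```

```text
px [276. 185.] n 5027 ctr [439.6 376.5] size [ 40.  118.9] long 98.5 z [29.1 30.4 31.6] rgb [209. 210. 198.]
px [277. 178.] n 9378 ctr [440.2 377.7] size [ 59. 163.] long 98.4 z [13.5 29.3 31.4] rgb [189. 189. 177.]
px [402. 183.] n 5101 ctr [559.2 395.3] size [ 40.5 119. ] long 98.7 z [26.9 28.3 29.5] rgb [102. 102. 102.]
px [246. 356.] n 984 ctr [440.  377.7] size [ 40.2 122.6] long 98.4 z [26.9 29.7 31.9] rgb [252. 251. 243.]
px [245. 361.] n 1700 ctr [442.4 379.4] size [ 56.7 160.5] long 98.6 z [12.5 28.1 31.5] rgb [232.5 230.  213.5]
px [196. 341.] n 848 ctr [560.4 395.4] size [ 41.9 122.3] long 98.4 z [25.4 27.8 29.9] rgb [119. 118. 111.]
px [315. 212.] n 218 ctr [ 546.6 -172.8] size [41.3 83.2] long 83.4 z [10.9 15.5 18.2] rgb [250. 249. 239.]
px [293. 238.] n 443 ctr [546.7 -26.2] size [ 42.4 143.7] long 82.3 z [12.  15.8 18.2] rgb [252. 251. 244.]
at [440.  377.1 193.5] yaw 8.49 t 16.4 w 61.0 -> shift [0.0655 0.2605 0.0737] turn 12.99 rows 5.6
```

View pics/w3.png

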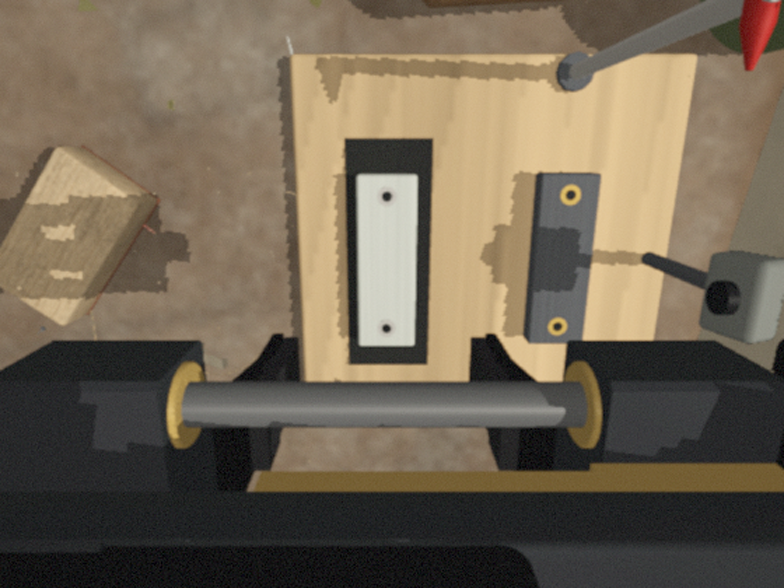

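w3 shows the plate on the pad, about 1 mm from centred and parallel. Next plate_100 at about (545, 129).

>>> play_rows:
  rows:
    - [0.7, 0, 0.03, 0, 0]
    - [0.7, 0, 0.07, 0, 0]
    - [0.7, 0.01, 0.12, 0, 3]
    - [0.7, 0.02, 0.16, 0.01, 6]
    - [0.7, 0.04, 0.2, 0.02, 9]
    - [0.7, 0.055, 0.235, 0.03, 12]
    - [0.7, 0.0665, 0.2605, 0.04, 13]
    - [0.7, 0.0665, 0.2605, 0.05, 13]
    - [0.7, 0.0665, 0.2605, 0.05, 13]
    - [0.7, 0.0665, 0.2605, 0.05, 13]
    - [0.7, 0.0665, 0.2605, 0.05, 13]

```text
clock: 17.5
position: [544.6, 131.2, 145.6]
tcp_rot: [[0.997, -0.077, -0.001], [-0.077, -0.997, 0.0], [-0.001, -0.0, -1.0]]
force: [0.3, 0.5, 0.4]
gripper_width: 61.2
```

```bash
python3 look.py;python3 -c "
from h import *
go(544,129,3.5,-4.5)"
```

```text
px [276. 196.] n 5082 ctr [543.9 128.2] size [ 40.1 100. ] long 85.5 z [15.1 16.4 17.6] rgb [224. 225. 212.]
px [292. 320.] n 1339 ctr [550.9   8. ] size [36.5 40. ] long 173.5 z [15.2 16.5 17.5] rgb [222. 223. 210.]
wood
at [544.8 131.2 145.9] yaw -4.39 t 17.55 w 60.7 -> shift [-0.0007  0.0022  0.1424] turn 0.11 rows 2.8
```

>>> play_rows:
  rows:
    - [0.7, -0.0007, 0.003, 0.04, 0]
    - [0.7, -0.0007, 0.003, 0.08, 0]
    - [0.7, -0.0007, 0.003, 0.11, 0]
    - [0.7, -0.0007, 0.003, 0.13, 0]
    - [0.7, -0.0007, 0.003, 0.142, 0]
    - [0.7, -0.0007, 0.003, 0.142, 0]
    - [0.7, -0.0007, 0.003, 0.142, 0]
    - [0.7, -0.0007, 0.003, 0.142, 0]
    - [0.3, -0.0007, 0.003, 0.142, 0]
    - [0.3, -0.0007, 0.003, 0.142, 0]
    - [0.3, -0.0007, 0.003, 0.142, 0]
    - [0.3, -0.0007, 0.003, 0.142, 0]

```text
clock: 18.75
position: [544.8, 127.0, 4.0]
tcp_rot: [[0.997, -0.079, 0.001], [-0.079, -0.997, 0.0], [0.001, -0.0, -1.0]]
force: [-0.7, 0.7, 2.2]
gripper_width: 39.4
```

>>> play_rows:
  rows:
    - [0.3, 0, 0, 0, 0]
    - [0.3, 0, 0, 0, 0]
    - [0.3, 0, 0, 0, 0]
    - [0.3, 0, 0, 0, 0]
    - [0.3, 0, 0, -0.02, 0]
    - [0.3, 0, 0, -0.05, 0]
    - [0.3, 0, 0, -0.09, 0]
    - [0.3, 0, 0, -0.12, 0]
    - [0.3, 0, 0, -0.13, 0]
    - [0.3, 0, 0, -0.13, 0]
    - [0.3, 0, 0, -0.13, 0]

```text
clock: 19.85
position: [543.1, 127.0, 132.0]
tcp_rot: [[0.997, -0.078, -0.003], [-0.078, -0.997, -0.0], [-0.003, 0.0, -1.0]]
force: [-0.3, 0.4, -2.2]
gripper_width: 39.8
```

```bash
python3 -c "
from h import *
go(400,-357,130,0.5)
for n in ('scene','side'):
    f=cam(n);h=cv2.cvtColor(f['color'],cv2.COLOR_RGB2HSV).astype(int);H,S,V=h[...,0],h[...,1],h[...,2]
    blobs(f,(H>98)&(H<125)&(S>120),48,60,30)
    blobs(f,(H>20)&(H<32)&(S>150),48,60,30)
    blobs(f,(S>90)&(V<170)&((H<15)|(H>170)),12,30,100,box=(400,600,-300,300))
    blobs(f,(S<50)&(V>150),9,24,100,box=(350,650,-300,250))"
```

```text
at [543.1 127.  132. ] yaw -4.5 t 19.85 w 39.8 -> shift [-0.1047  0.4937  0.0025] turn -5.0 rows 10.1
px [381. 189.] n 216 ctr [ 399.8 -357.8] size [123.8 189.8] long 90.5 z [48.5 52.  56. ] rgb [ 37.   98.5 181. ]
px [341. 173.] n 215 ctr [ 529.  -387.5] size [123.8 201.6] long 89.6 z [48.5 52.4 56. ] rgb [229. 192.   0.]
px [404. 218.] n 133 ctr [ 282.2 -213.1] size [22. 79.] long 141.0 z [48.5 53.5 59.4] rgb [147. 129.  47.]
px [344. 221.] n 450 ctr [ 443.1 -166.4] size [ 46.6 140.2] long 89.7 z [14.9 21.5 24.1] rgb [145. 102.  69.]
px [315. 212.] n 218 ctr [ 547. -173.] size [41.  83.8] long 83.3 z [10.2 15.3 18.3] rgb [250. 248. 238.]
px [292. 239.] n 468 ctr [546.5 -25.8] size [ 43.6 143.2] long 83.4 z [11.2 15.6 18. ] rgb [252. 251. 243.]
px [357. 196.] n 139 ctr [ 401.6 -355.3] size [123.5 184.5] long 90.6 z [48.3 52.6 56.6] rgb [ 40.  91. 158.]
px [322. 183.] n 161 ctr [ 533.1 -380.4] size [122.2 191.6] long 90.7 z [48.6 53.1 57.4] rgb [189. 164.  37.]
px [325. 218.] n 279 ctr [ 444.8 -164.7] size [ 47.3 140.3] long 88.9 z [15.  22.2 24.7] rgb [125.  92.  67.]
px [300. 212.] n 140 ctr [ 548.8 -171.6] size [42.4 81.3] long 81.2 z [10.2 16.1 19.2] rgb [206.5 204.5 195. ]
px [282. 231.] n 300 ctr [547.5 -24.7] size [ 41.8 144.6] long 82.2 z [10.5 16.2 18.5] rgb [212. 210. 201.]
```

>>> play_rows:
  rows:
    - [0.3, -0.01, 0.03, 0, 0]
    - [0.3, -0.03, 0.08, 0, -1]
    - [0.3, -0.04, 0.125, 0, -2]
    - [0.3, -0.05, 0.17, 0, -3]
    - [0.3, -0.06, 0.215, 0, -4]
    - [0.3, -0.07, 0.26, 0, -5]
    - [0.3, -0.08, 0.305, 0, -5]
    - [0.3, -0.085, 0.35, 0, -5]
    - [0.3, -0.09, 0.395, 0, -5]
    - [0.3, -0.1, 0.44, 0, -5]
    - [0.3, -0.104, 0.475, 0, -5]
    - [0.3, -0.104, 0.4937, 0, -5]

```text
clock: 21.15
position: [400.8, -359.9, 132.1]
tcp_rot: [[1.0, 0.005, -0.001], [0.005, -1.0, 0.001], [-0.001, -0.001, -1.0]]
force: [0.5, 0.4, -1.7]
gripper_width: 39.3
```

>>> play_rows:
  rows:
    - [0.3, 0, 0, 0, 0]
    - [0.3, 0, 0, 0, 0]
    - [0.3, 0, 0, 0, 0]
    - [0.3, 0, 0, 0, 0]

```text
clock: 21.55
position: [402.2, -355.0, 133.3]
tcp_rot: [[1.0, 0.011, -0.001], [0.011, -1.0, 0.001], [-0.001, -0.001, -1.0]]
force: [-0.3, 0.3, -2.1]
gripper_width: 39.7
```

```bash
cat > bins.py <<'E'
from h import *
import sys
f=cam("wrist");h=cv2.cvtColor(f["color"],cv2.COLOR_RGB2HSV).astype(int);H,S,V=h[...,0],h[...,1],h[...,2]
print("blue");blobs(f,(H>98)&(H<125)&(S>110),45,60,60)
print("yel");blobs(f,(H>18)&(H<34)&(S>120),45,60,60)
if len(sys.argv)>1: save(sys.argv[1],f["color"],1.4)
go(400,-357,12,0.5)
E
python3 bins.py w4.png
```

```text
blue
px [272. 153.] n 4150 ctr [ 400.3 -334.2] size [125.  130.7] long 90.7 z [46.9 54.8 56.3] rgb [ 50. 100. 167.]
px [229. 322.] n 83 ctr [ 365.9 -446.2] size [3.3 6.5] long 3.4 z [46.3 53.1 55.9] rgb [ 42.  79. 134.]
px [319. 322.] n 94 ctr [ 437.5 -445.6] size [3.9 7.4] long 3.1 z [46.2 53.5 56. ] rgb [ 40.   76.  129.5]
yel
px [108.  72.] n 3596 ctr [ 286.5 -264. ] size [ 45.6 101.1] long 71.1 z [46.7 54.9 59.4] rgb [109. 100.  50.]
px [472. 180.] n 4392 ctr [ 528.7 -347.3] size [110.5 126.5] long 0.0 z [46.4 54.3 56.1] rgb [191. 169.  65.]
px [512. 319.] n 166 ctr [ 588.1 -439.1] size [ 5.3 26.4] long 88.3 z [53.7 55.1 56. ] rgb [212.  189.5  79. ]
at [ 402.3 -355.3  133.5] yaw 0.61 t 21.6 w 39.7 -> shift [-0.0022  0.0018  0.1215] turn 0.11 rows 2.4
```

View pics/w4.png

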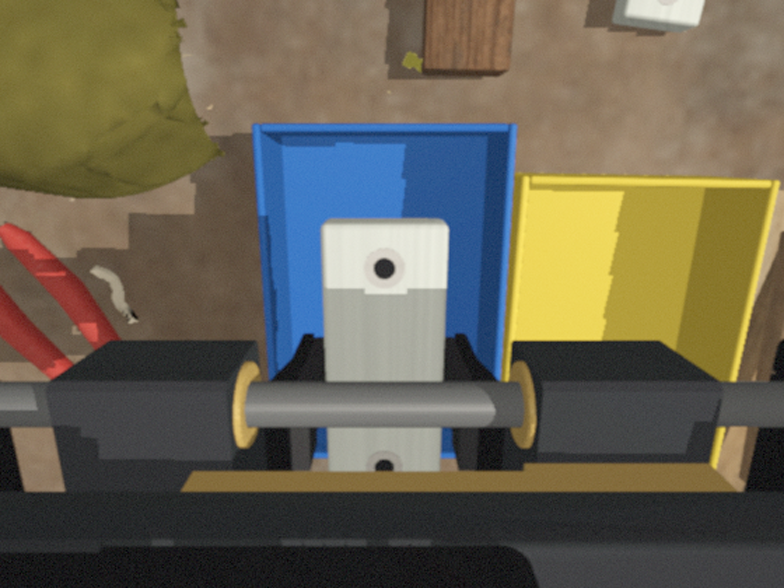

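Blue bin centre ≈ (400.3, −359), yellow ≈ (528.7, −382). Lowering plate_100 into the blue bin.

>>> play_rows:
  rows:
    - [0.3, -0.002, 0.0037, 0.03, 0]
    - [0.3, -0.002, 0.0037, 0.06, 0]
    - [0.3, -0.002, 0.0037, 0.09, 0]
    - [0.3, -0.002, 0.0037, 0.11, 0]
    - [0.3, -0.002, 0.0037, 0.123, 0]
    - [0.3, -0.002, 0.0037, 0.123, 0]
    - [0.3, -0.002, 0.0037, 0.123, 0]
    - [0.55, -0.002, 0.0037, 0.123, 0]
    - [0.55, -0.002, 0.0037, 0.123, 0]
    - [0.55, -0.002, 0.0037, 0.123, 0]
    - [0.55, -0.002, 0.0037, 0.123, 0]

```text
clock: 22.7
position: [400.2, -361.0, 11.2]
tcp_rot: [[1.0, 0.009, 0.001], [0.009, -1.0, -0.001], [0.001, 0.001, -1.0]]
force: [-0.0, 1.2, 0.7]
gripper_width: 47.8
```

>>> play_rows:
  rows:
    - [0.55, 0, 0, -0.02, 0]
    - [0.55, 0, 0, -0.06, 0]
    - [0.55, 0, 0, -0.1, 0]
    - [0.7, 0, 0, -0.14, 0]
    - [0.7, 0, 0, -0.17, 0]
    - [0.7, 0, 0, -0.17, 0]
    - [0.7, 0, 0, -0.17, 0]
    - [0.7, 0, 0, -0.17, 0]

```text
clock: 23.5
position: [399.3, -359.8, 179.4]
tcp_rot: [[1.0, 0.009, -0.002], [0.009, -1.0, 0.002], [-0.002, -0.002, -1.0]]
force: [0.4, -0.3, -0.4]
gripper_width: 60.8
```

```bash
python3 look.py; python3 -c "
from h import *
go(546.3,-26.5,150,-6.8)
f=cam('scene');P=cloud(f);m=(P[...,0]>590)&(P[...,0]<690)&(P[...,1]>-480)&(P[...,1]<-280);print('wall side max z by x',[(x,np.nanmax(P[...,2][m&(abs(P[...,0]-x)<10)&(P[...,2]<300)],initial=0).round()) for x in range(600,690,20)])
h=cv2.cvtColor(f['color'],cv2.COLOR_RGB2HSV).astype(int);H,S,V=h[...,0],h[...,1],h[...,2]
blobs(f,(S<50)&(V>150),9,24,100,box=(350,650,-500,250))"
```

```text
px [448.  12.] n 1217 ctr [ 542.8 -205. ] size [20.5 40.5] long 174.0 z [11.7 16.1 17.5] rgb [227. 227. 215.]
px [276. 186.] n 4301 ctr [ 399.2 -359.5] size [40.  99.2] long 90.5 z [19.  20.4 21.6] rgb [227. 228. 215.]
wood
px [329.  27.] n 2521 ctr [ 442.1 -219.4] size [42.1 44.6] long 179.3 z [20.6 22.2 23.5] rgb [130.  99.  73.]
at [ 399.2 -359.7  179.1] yaw 0.49 t 23.55 w 60.6 -> shift [ 0.15   -0.3319  0.0297] turn 7.29 rows 7.3
wall side max z by x [(600, np.float64(71.0)), (620, np.float64(74.0)), (640, np.float64(75.0)), (660, np.float64(298.0)), (680, np.float64(42.0))]
px [380. 193.] n 169 ctr [ 399.2 -365.5] size [40.7 84.1] long 89.4 z [16.6 19.4 21.9] rgb [247. 245. 235.]
px [315. 212.] n 217 ctr [ 546.2 -174.2] size [41.5 83.4] long 83.1 z [10.5 15.4 18.4] rgb [244. 242. 230.]
px [293. 239.] n 470 ctr [546.5 -26.1] size [ 43.3 144.6] long 83.3 z [11.4 15.6 18.3] rgb [248.  246.  234.5]
```

>>> play_rows:
  rows:
    - [0.7, 0.01, -0.03, 0, 0]
    - [0.7, 0.03, -0.08, 0, 1]
    - [0.7, 0.05, -0.12, 0, 2]
    - [0.7, 0.07, -0.16, 0, 3]
    - [0.7, 0.09, -0.2, 0.01, 4]
    - [0.7, 0.11, -0.24, 0.02, 5]
    - [0.7, 0.13, -0.28, 0.03, 6]
    - [0.7, 0.145, -0.31, 0.03, 7]
    - [0.7, 0.15, -0.332, 0.03, 7.3]
    - [0.7, 0.15, -0.332, 0.03, 7.3]
    - [0.7, 0.15, -0.332, 0.03, 7.3]
    - [0.7, 0.15, -0.332, 0.03, 7.3]

```text
clock: 24.8
position: [546.6, -28.2, 149.9]
tcp_rot: [[0.993, -0.119, -0.001], [-0.119, -0.993, 0.0], [-0.001, 0.0, -1.0]]
force: [-0.4, -0.3, -0.2]
gripper_width: 61.3
```

```bash
python3 look.py;python3 -c "
from h import *
go(546.3,-26.7,3.7,-6.7)"
```

```text
px [276. 188.] n 7033 ctr [546.4 -27.6] size [ 40.2 139.2] long 83.2 z [15.1 16.4 17.6] rgb [226. 227. 215.]
px [294. 321.] n 1291 ctr [ 549.5 -154.1] size [35.9 39.6] long 172.8 z [15.3 16.4 17.5] rgb [223. 224. 211.]
wood
px [430.  98.] n 855 ctr [678.8  38.8] size [28.7 45.7] long 95.1 z [20.6 22.  23.2] rgb [138.  91.  49.]
px [388. 119.] n 411 ctr [647.3  24.8] size [19.2 55.4] long 125.9 z [15.5 20.4 22.8] rgb [90. 58. 31.]
px [203. 324.] n 278 ctr [ 459.8 -142.7] size [13.  34.9] long 89.2 z [14.4 22.1 23.5] rgb [131.  98.  72.]
at [546.7 -28.5 150.2] yaw -6.88 t 24.85 w 61.0 -> shift [-0.0005 -0.0018  0.1465] turn -0.18 rows 2.9
```

>>> play_rows:
  rows:
    - [0.7, 0, -0.001, 0.04, 0]
    - [0.7, 0, -0.001, 0.08, 0]
    - [0.7, 0, -0.001, 0.11, 0]
    - [0.7, 0, -0.001, 0.135, 0]
    - [0.7, 0, -0.001, 0.1463, 0]
    - [0.7, 0, -0.001, 0.1463, 0]
    - [0.7, 0, -0.001, 0.1463, 0]
    - [0.7, 0, -0.001, 0.1463, 0]
    - [0.3, 0, -0.001, 0.1463, 0]
    - [0.3, 0, -0.001, 0.1463, 0]
    - [0.3, 0, -0.001, 0.1463, 0]
    - [0.3, 0, -0.001, 0.1463, 0]

```text
clock: 26.05
position: [547.6, -26.4, 4.7]
tcp_rot: [[0.993, -0.118, 0.001], [-0.118, -0.993, -0.0], [0.001, 0.0, -1.0]]
force: [-0.5, 0.2, 2.3]
gripper_width: 39.4
```

>>> play_rows:
  rows:
    - [0.3, 0, 0, 0, 0]
    - [0.3, 0, 0, 0, 0]
    - [0.3, 0, 0, 0, 0]
    - [0.3, 0, 0, 0, 0]
    - [0.3, 0, 0, -0.02, 0]
    - [0.3, 0, 0, -0.05, 0]
    - [0.3, 0, 0, -0.09, 0]
    - [0.3, 0, 0, -0.12, 0]
    - [0.3, 0, 0, -0.13, 0]
    - [0.3, 0, 0, -0.13, 0]
    - [0.3, 0, 0, -0.13, 0]

```text
clock: 27.15
position: [546.0, -26.1, 132.8]
tcp_rot: [[0.993, -0.118, -0.003], [-0.118, -0.993, 0.001], [-0.003, -0.0, -1.0]]
force: [-0.3, 0.3, -2.6]
gripper_width: 39.8
```

```bash
python3 -c "
from h import *
go(399.7,-359,135,0.5)"
```

```text
at [546.  -26.1 132.8] yaw -6.8 t 27.15 w 39.8 -> shift [-0.1059  0.3478 -0.002 ] turn -7.3 rows 7.3
```

>>> play_rows:
  rows:
    - [0.3, -0.01, 0.03, 0, 0]
    - [0.3, -0.03, 0.08, 0, -1]
    - [0.3, -0.04, 0.12, 0, -2]
    - [0.3, -0.05, 0.16, 0, -3]
    - [0.3, -0.06, 0.2, 0, -4]
    - [0.3, -0.07, 0.24, 0, -5]
    - [0.3, -0.08, 0.28, 0, -6]
    - [0.3, -0.095, 0.31, 0, -7]
    - [0.3, -0.106, 0.335, 0, -7.3]
    - [0.3, -0.106, 0.348, 0, -7.3]
    - [0.3, -0.106, 0.348, 0, -7.3]
    - [0.3, -0.106, 0.348, 0, -7.3]

```text
clock: 28.35
position: [400.7, -358.1, 133.1]
tcp_rot: [[1.0, 0.009, -0.001], [0.009, -1.0, 0.003], [-0.001, -0.003, -1.0]]
force: [-0.0, 0.3, -1.2]
gripper_width: 39.8
```

>>> play_rows:
  rows:
    - [0.3, 0, 0, 0, 0]
    - [0.3, 0, 0, 0, 0]
    - [0.3, 0, 0, 0, 0]

```text
clock: 28.65
position: [401.2, -358.4, 134.3]
tcp_rot: [[1.0, 0.01, -0.0], [0.01, -1.0, 0.0], [-0.0, -0.0, -1.0]]
force: [0.1, 0.1, -2.2]
gripper_width: 39.1
```

```bash
python3 bins.py; python3 -c "
from h import *
go(399.7,-359,25,0.5)
f=cam('wrist');h=cv2.cvtColor(f['color'],cv2.COLOR_RGB2HSV).astype(int);S,V=h[...,1],h[...,2]
blobs(f,(S<60)&(V>90),120,170,1000)"
```

```text
blue
px [274. 149.] n 4293 ctr [ 400.3 -336.3] size [125.2 134.6] long 90.6 z [46.8 54.8 56.3] rgb [ 47.  94. 158.]
px [229. 317.] n 71 ctr [ 365.3 -446.4] size [4.2 6. ] long 6.7 z [45.7 53.4 55.8] rgb [ 42.  77. 130.]
px [319. 317.] n 80 ctr [ 436.1 -445.1] size [3.4 7. ] long 10.6 z [45.9 53.  55.9] rgb [ 39.   76.5 128. ]
yel
px [109.  73.] n 3341 ctr [ 286.7 -266.6] size [41.  98.3] long 66.9 z [46.4 55.  59.5] rgb [106.  98.  49.]
px [473. 177.] n 4488 ctr [ 528.3 -349.2] size [114.1 125.7] long 179.9 z [46.3 54.3 56. ] rgb [187. 164.  63.]
px [512. 319.] n 164 ctr [ 587.7 -443.6] size [ 5.6 26.4] long 88.9 z [53.8 55.1 56.3] rgb [211.5 188.5  78. ]
at [ 401.2 -358.6  134.4] yaw 0.57 t 28.7 w 39.4 -> shift [-0.0012 -0.0016  0.1224] turn 0.07 rows 2.4
at [ 401.2 -358.6  134.4] yaw 0.57 t 28.7 w 39.4 -> shift [-0.0015  0.0003  0.1094] turn 0.07 rows 2.2
px [274. 193.] n 13545 ctr [ 398.7 -325.3] size [41.5 71.6] long 90.4 z [144.9 146.  147.1] rgb [217. 217. 205.]
px [274. 320.] n 2550 ctr [ 400. -387.] size [19.4 40.3] long 0.1 z [145.1 146.1 147. ] rgb [168. 169. 158.]
```

>>> play_rows:
  rows:
    - [0.3, -0.0015, 0, 0.03, 0]
    - [0.3, -0.0015, 0, 0.06, 0]
    - [0.3, -0.0015, 0, 0.085, 0]
    - [0.3, -0.0015, 0, 0.1, 0]
    - [0.3, -0.0015, 0, 0.108, 0]
    - [0.3, -0.0015, 0, 0.108, 0]
    - [0.3, -0.0015, 0, 0.108, 0]
    - [0.55, -0.0015, 0, 0.108, 0]
    - [0.55, -0.0015, 0, 0.108, 0]
    - [0.55, -0.0015, 0, 0.108, 0]
    - [0.55, -0.0015, 0, 0.108, 0]

```text
clock: 29.85
position: [399.5, -359.7, 26.7]
tcp_rot: [[1.0, 0.009, 0.001], [0.009, -1.0, -0.001], [0.001, 0.001, -1.0]]
force: [-0.2, 1.4, 0.1]
gripper_width: 47.4
```

>>> play_rows:
  rows:
    - [0.55, 0, 0, -0.02, 0]
    - [0.55, 0, 0, -0.06, 0]
    - [0.55, 0, 0, -0.1, 0]
    - [0.7, 0, 0, -0.13, 0]
    - [0.7, 0, 0, -0.155, 0]
    - [0.7, 0, 0, -0.155, 0]
    - [0.7, 0, 0, -0.155, 0]
    - [0.7, 0, 0, -0.155, 0]

```text
clock: 30.65
position: [398.6, -358.5, 180.1]
tcp_rot: [[1.0, 0.009, -0.002], [0.009, -1.0, 0.002], [-0.002, -0.002, -1.0]]
force: [-0.2, -0.1, 1.1]
gripper_width: 60.5
```

```bash
python3 look.py; python3 -c "
from h import *
f=cam('wrist');h=cv2.cvtColor(f['color'],cv2.COLOR_RGB2HSV).astype(int);S,V=h[...,1],h[...,2]
blobs(f,(S<60)&(V>90),25,45,1000)
go(547,-173,150,-6)
f=cam('scene');h=cv2.cvtColor(f['color'],cv2.COLOR_RGB2HSV).astype(int);S,V=h[...,1],h[...,2]
blobs(f,(S<60)&(V>130),9,45,80,box=(350,600,-500,250))"
```

```text
px [448.  13.] n 1311 ctr [ 542.9 -204.4] size [21.8 40.7] long 173.8 z [11.4 16.1 17.5] rgb [225. 226. 214.]
wood
px [362.  23.] n 2235 ctr [ 470.1 -215.6] size [35.4 45.2] long 179.9 z [20.1 22.3 23.5] rgb [130.  99.  73.]
px [276. 190.] n 6594 ctr [ 398.4 -360.7] size [ 40.  139.4] long 90.5 z [35.1 36.4 37.6] rgb [226. 227. 215.]
at [ 398.6 -358.6  179.8] yaw 0.49 t 30.75 w 60.7 -> shift [ 0.15   -0.1842  0.03  ] turn 6.49 rows 4.8
px [381. 189.] n 288 ctr [ 401.1 -377.1] size [ 48.1 153.1] long 96.2 z [17.6 35.3 38. ] rgb [247. 245. 234.]
px [315. 212.] n 217 ctr [ 546.1 -173.2] size [41.5 83.7] long 82.9 z [10.8 15.6 18.4] rgb [244. 242. 229.]
```

The knock has happened: the offcut now sits at x≈470. plate_80 unchanged; take it next.

>>> play_rows:
  rows:
    - [0.65, 0.02, -0.03, 0, 1]
    - [0.65, 0.05, -0.07, 0, 2]
    - [0.65, 0.08, -0.1, 0, 3]
    - [0.65, 0.11, -0.14, 0.01, 4]
    - [0.65, 0.135, -0.17, 0.02, 5]
    - [0.65, 0.1475, -0.184, 0.03, 6]
    - [0.65, 0.1475, -0.184, 0.03, 6.5]
    - [0.65, 0.1475, -0.184, 0.03, 6.5]
    - [0.65, 0.1475, -0.184, 0.03, 6.5]
    - [0.65, 0.1475, -0.184, 0.03, 6.5]
    - [0.65, 0.1475, -0.184, 0.03, 6.5]

```text
clock: 31.9
position: [544.8, -175.2, 151.7]
tcp_rot: [[0.994, -0.106, 0.0], [-0.106, -0.994, -0.0], [0.001, 0.0, -1.0]]
force: [-1.0, 0.4, 0.9]
gripper_width: 56.4
```

```bash
python3 look.py;python3 -c "
from h import *
go(546.3,-173,4,-5.5)"
```

```text
px [278. 192.] n 3955 ctr [ 547.  -174.9] size [39.8 79.5] long 83.4 z [15.  16.4 17.6] rgb [234. 235. 223.]
wood
px [188. 178.] n 6651 ctr [ 470.9 -162.8] size [ 45.5 138.9] long 89.7 z [20.7 22.4 23.6] rgb [138. 105.  78.]
at [ 544.9 -175.1  151.7] yaw -6.09 t 31.95 w 56.8 -> shift [ 0.0011 -0.0023  0.1477] turn -0.59 rows 3.0
```

>>> play_rows:
  rows:
    - [0.65, 0.002, -0.0005, 0.04, 0.5]
    - [0.65, 0.002, -0.0005, 0.08, 0.5]
    - [0.65, 0.002, -0.0005, 0.11, 0.5]
    - [0.65, 0.002, -0.0005, 0.135, 0.5]
    - [0.65, 0.002, -0.0005, 0.1475, 0.5]
    - [0.65, 0.002, -0.0005, 0.1475, 0.5]
    - [0.65, 0.002, -0.0005, 0.1475, 0.5]
    - [0.65, 0.002, -0.0005, 0.1475, 0.5]
    - [0.3, 0.002, -0.0005, 0.1475, 0.5]
    - [0.3, 0.002, -0.0005, 0.1475, 0.5]
    - [0.3, 0.002, -0.0005, 0.1475, 0.5]
    - [0.3, 0.002, -0.0005, 0.1475, 0.5]

```text
clock: 33.15
position: [547.7, -174.0, 4.4]
tcp_rot: [[0.994, -0.113, 0.001], [-0.113, -0.994, -0.001], [0.001, 0.0, -1.0]]
force: [-0.1, -0.5, 3.6]
gripper_width: 39.5
```

>>> play_rows:
  rows:
    - [0.3, 0, 0, 0, 0]
    - [0.3, 0, 0, 0, 0]
    - [0.3, 0, 0, 0, 0]
    - [0.3, 0, 0, 0, 0]
    - [0.3, 0, 0, -0.02, 0]
    - [0.3, 0, 0, -0.05, 0]
    - [0.3, 0, 0, -0.09, 0]
    - [0.3, 0, 0, -0.12, 0]
    - [0.3, 0, 0, -0.13, 0]
    - [0.3, 0, 0, -0.13, 0]
    - [0.3, 0, 0, -0.13, 0]

```text
clock: 34.25
position: [546.1, -173.3, 132.3]
tcp_rot: [[0.994, -0.113, -0.003], [-0.113, -0.994, 0.001], [-0.003, -0.001, -1.0]]
force: [-0.4, -0.3, -0.5]
gripper_width: 39.8
```

```bash
python3 -c "
from h import *
go(399.2,-359,135,0.5)"
```

```text
at [ 546.1 -173.3  132.3] yaw -6.5 t 34.25 w 39.8 -> shift [-0.1249  0.2011 -0.0026] turn -7.0 rows 4.7
```

>>> play_rows:
  rows:
    - [0.3, -0.02, 0.03, 0, 0]
    - [0.3, -0.045, 0.07, 0, -2]
    - [0.3, -0.07, 0.11, 0, -4]
    - [0.3, -0.09, 0.15, 0, -6]
    - [0.3, -0.11, 0.18, 0, -7]
    - [0.3, -0.125, 0.201, 0, -7]
    - [0.3, -0.125, 0.201, 0, -7]
    - [0.3, -0.125, 0.201, 0, -7]
    - [0.3, -0.125, 0.201, 0, -7]
    - [0.3, -0.125, 0.201, 0, -7]

```text
clock: 35.25
position: [400.7, -358.1, 133.2]
tcp_rot: [[1.0, 0.01, -0.001], [0.01, -1.0, 0.001], [-0.001, -0.001, -1.0]]
force: [1.0, 0.2, -0.4]
gripper_width: 39.3
```

```bash
python3 -c "
from h import *
go(398.9,-359.5,42,0.5)
f=cam('wrist');h=cv2.cvtColor(f['color'],cv2.COLOR_RGB2HSV).astype(int);S,V=h[...,1],h[...,2]
blobs(f,(S<60)&(V>90),120,170,1000)
blobs(f,(S<60)&(V>90),28,45,500)"
```

```text
at [ 400.7 -358.1  133.2] yaw 0.6 t 35.25 w 39.3 -> shift [-0.0018  0.0015  0.0912] turn 0.1 rows 1.8
px [274. 226.] n 7590 ctr [ 398.5 -339.5] size [41.4 41.5] long 90.7 z [142.3 145.1 146.2] rgb [170. 171. 160.]
px [274. 321.] n 2429 ctr [ 399.7 -386.2] size [19.3 40.1] long 0.9 z [144.1 145.2 146.2] rgb [168. 169. 157.]
px [273. 149.] n 3421 ctr [ 398.  -314.6] size [40.  47.3] long 90.5 z [35.1 36.4 37.6] rgb [228. 229. 216.]
```

>>> play_rows:
  rows:
    - [0.3, -0.0015, 0.001, 0.03, 0]
    - [0.3, -0.0015, 0.001, 0.06, 0]
    - [0.3, -0.0015, 0.001, 0.08, 0]
    - [0.3, -0.0015, 0.001, 0.0915, 0]
    - [0.3, -0.0015, 0.001, 0.0915, 0]
    - [0.3, -0.0015, 0.001, 0.0915, 0]
    - [0.3, -0.0015, 0.001, 0.0915, 0]
    - [0.55, -0.0015, 0.001, 0.0915, 0]
    - [0.55, -0.0015, 0.001, 0.0915, 0]
    - [0.55, -0.0015, 0.001, 0.0915, 0]
    - [0.55, -0.0015, 0.001, 0.0915, 0]

```text
clock: 36.4
position: [398.8, -360.6, 42.5]
tcp_rot: [[1.0, 0.009, 0.0], [0.009, -1.0, -0.0], [0.0, 0.0, -1.0]]
force: [-0.3, 0.1, -1.1]
gripper_width: 47.7
```

>>> play_rows:
  rows:
    - [0.55, 0, 0, -0.02, 0]
    - [0.55, 0, 0, -0.06, 0]
    - [0.55, 0, 0, -0.1, 0]
    - [0.75, 0, 0, -0.13, 0]
    - [0.75, 0, 0, -0.14, 0]
    - [0.75, 0, 0, -0.14, 0]
    - [0.75, 0, 0, -0.14, 0]
    - [0.75, 0, 0, -0.14, 0]

```text
clock: 37.2
position: [397.9, -359.4, 180.4]
tcp_rot: [[1.0, 0.009, -0.002], [0.009, -1.0, 0.003], [-0.002, -0.003, -1.0]]
force: [0.0, -0.4, -0.1]
gripper_width: 64.7
```

```bash
python3 -c "
from h import *
f=cam('wrist');h=cv2.cvtColor(f['color'],cv2.COLOR_RGB2HSV).astype(int);S,V=h[...,1],h[...,2]
blobs(f,(S<60)&(V>90),25,60,300)
go(470.9,-162.8,150,-0.3)
f=cam('scene');h=cv2.cvtColor(f['color'],cv2.COLOR_RGB2HSV).astype(int);H,S,V=h[...,0],h[...,1],h[...,2]
blobs(f,(S>90)&(V<170)&((H<15)|(H>170)),12,30,100,box=(400,600,-300,300))"
```

```text
px [277. 189.] n 6756 ctr [ 398.  -360.7] size [ 40.4 139.6] long 90.3 z [35.5 51.7 53.4] rgb [226. 227. 214.]
at [ 398.  -359.5  180.4] yaw 0.49 t 37.25 w 64.8 -> shift [ 0.0746 -0.1959  0.0309] turn 0.79 rows 4.2
px [335. 220.] n 462 ctr [ 470.5 -160.2] size [ 46.4 145.8] long 89.8 z [14.7 21.3 24.2] rgb [136.  95.  64.]
```

>>> play_rows:
  rows:
    - [0.75, 0.02, -0.03, 0, 0]
    - [0.75, 0.04, -0.08, 0, 0.7]
    - [0.75, 0.06, -0.12, 0.01, 0.7]
    - [0.75, 0.07, -0.16, 0.02, 0.7]
    - [0.75, 0.0735, -0.185, 0.03, 0.7]
    - [0.75, 0.0735, -0.196, 0.03, 0.7]
    - [0.75, 0.0735, -0.196, 0.03, 0.7]
    - [0.75, 0.0735, -0.196, 0.03, 0.7]
    - [0.75, 0.0735, -0.196, 0.03, 0.7]
    - [0.75, 0.0735, -0.196, 0.03, 0.7]

```text
clock: 38.3
position: [470.8, -165.4, 152.6]
tcp_rot: [[1.0, -0.005, 0.001], [-0.005, -1.0, -0.001], [0.001, 0.001, -1.0]]
force: [-0.1, 0.5, -0.5]
gripper_width: 65.4
```

```bash
python3 look.py;python3 -c "
from h import *
go(471,-162.8,6,-0.3)"
```

```text
wood
px [275. 186.] n 6775 ctr [ 470.7 -163.1] size [ 44.9 139.2] long 89.7 z [21.2 22.4 23.6] rgb [144. 110.  82.]
at [ 470.7 -165.1  152.6] yaw -0.3 t 38.35 w 65.2 -> shift [ 1.000e-04 -2.400e-03  1.466e-01] turn -0.0 rows 2.9
```

>>> play_rows:
  rows:
    - [0.75, 0, -0.002, 0.04, 0]
    - [0.75, 0, -0.002, 0.08, 0]
    - [0.75, 0, -0.002, 0.11, 0]
    - [0.75, 0, -0.002, 0.135, 0]
    - [0.75, 0, -0.002, 0.1465, 0]
    - [0.75, 0, -0.002, 0.1465, 0]
    - [0.75, 0, -0.002, 0.1465, 0]
    - [0.75, 0, -0.002, 0.1465, 0]
    - [0.3, 0, -0.002, 0.1465, 0]
    - [0.3, 0, -0.002, 0.1465, 0]
    - [0.3, 0, -0.002, 0.1465, 0]
    - [0.3, 0, -0.002, 0.1465, 0]

```text
clock: 39.55
position: [471.1, -162.0, 6.2]
tcp_rot: [[1.0, -0.004, 0.001], [-0.004, -1.0, -0.001], [0.001, 0.001, -1.0]]
force: [0.7, 0.9, 3.3]
gripper_width: 44.3
```

>>> play_rows:
  rows:
    - [0.3, 0, 0, 0, 0]
    - [0.3, 0, 0, 0, 0]
    - [0.3, 0, 0, 0, 0]
    - [0.3, 0, 0, 0, 0]
    - [0.3, 0, 0, -0.02, 0]
    - [0.3, 0, 0, -0.05, 0]
    - [0.3, 0, 0, -0.09, 0]
    - [0.3, 0, 0, -0.12, 0]
    - [0.3, 0, 0, -0.13, 0]
    - [0.3, 0, 0, -0.13, 0]
    - [0.3, 0, 0, -0.13, 0]

```text
clock: 40.65
position: [469.6, -161.3, 134.6]
tcp_rot: [[1.0, -0.004, -0.002], [-0.004, -1.0, 0.001], [-0.002, -0.001, -1.0]]
force: [-0.1, 0.2, -1.5]
gripper_width: 44.6
```

```bash
python3 -c "
from h import *
go(527.5,-382,135,-0.3)"
```

```text
at [ 469.6 -161.3  134.6] yaw -0.2 t 40.65 w 44.6 -> shift [ 0.0587  0.2205 -0.0008] turn 0.1 rows 4.6
```

>>> play_rows:
  rows:
    - [0.3, 0.01, 0.03, 0, 0]
    - [0.3, 0.025, 0.08, 0, 0]
    - [0.3, 0.04, 0.12, 0, 0]
    - [0.3, 0.05, 0.16, 0, 0]
    - [0.3, 0.055, 0.195, 0, 0]
    - [0.3, 0.058, 0.22, 0, 0]
    - [0.3, 0.058, 0.22, 0, 0]
    - [0.3, 0.058, 0.22, 0, 0]
    - [0.3, 0.058, 0.22, 0, 0]
    - [0.3, 0.058, 0.22, 0, 0]

```text
clock: 41.65
position: [527.4, -380.2, 134.9]
tcp_rot: [[1.0, -0.002, -0.002], [-0.002, -1.0, 0.002], [-0.002, -0.002, -1.0]]
force: [-0.3, 0.2, -1.0]
gripper_width: 45.0
```

```bash
python3 bins.py w5.png; python3 -c "
from h import *
go(527.5,-382,20,-0.3)"
```

```text
blue
px [137. 104.] n 3263 ctr [ 438.9 -318.3] size [ 97.5 191.7] long 128.8 z [47.3 54.8 56.3] rgb [ 49.  95. 159.]
px [ 17. 175.] n 2649 ctr [ 340.6 -349.5] size [  6.  147.1] long 90.7 z [45.7 51.9 56. ] rgb [ 47. 101. 170.]
yel
px [280. 149.] n 4209 ctr [ 527.5 -357.4] size [127.6 130.1] long 89.7 z [47.1 54.9 56.2] rgb [210. 187.  75.]
px [224. 319.] n 85 ctr [ 485.4 -469.4] size [3.5 7.2] long 178.9 z [46.  53.2 55.8] rgb [171. 150.  58.]
px [325. 319.] n 100 ctr [ 566.1 -470. ] size [4.2 7.3] long 6.7 z [45.5 53.4 55.8] rgb [172.  150.5  58.5]
at [ 527.6 -380.5  135.3] yaw -0.13 t 41.7 w 44.6 -> shift [-0.1275 -0.023   0.1235] turn -0.63 rows 3.6
at [ 527.6 -380.5  135.3] yaw -0.13 t 41.7 w 44.6 -> shift [0.     0.0017 0.1153] turn 0.17 rows 2.3
```

View pics/w5.png

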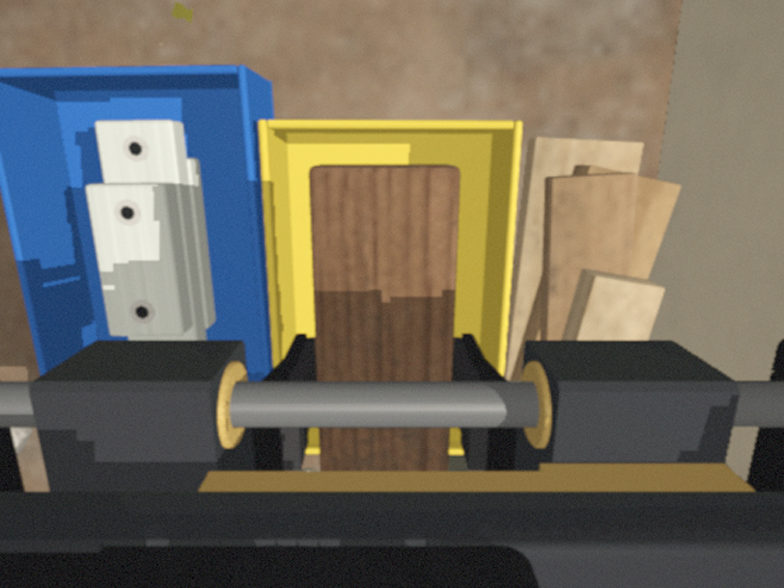

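w5 shows the offcut over the yellow bin, stacked plates in the blue bin at left, wood scraps (≤75 mm high) at right; lowering to TCP 19 keeps the body clear.

>>> play_rows:
  rows:
    - [0.3, 0, 0.0015, 0.03, 0]
    - [0.3, 0, 0.0015, 0.06, 0]
    - [0.3, 0, 0.0015, 0.09, 0]
    - [0.3, 0, 0.0015, 0.11, 0]
    - [0.3, 0, 0.0015, 0.116, 0]
    - [0.3, 0, 0.0015, 0.116, 0]
    - [0.3, 0, 0.0015, 0.116, 0]
    - [0.62, 0, 0.0015, 0.116, 0]
    - [0.62, 0, 0.0015, 0.116, 0]
    - [0.62, 0, 0.0015, 0.116, 0]
    - [0.62, 0, 0.0015, 0.116, 0]

```text
clock: 42.8
position: [528.0, -383.8, 20.4]
tcp_rot: [[1.0, -0.003, 0.001], [-0.003, -1.0, -0.001], [0.001, 0.001, -1.0]]
force: [0.1, 0.1, -0.7]
gripper_width: 53.3
```

>>> play_rows:
  rows:
    - [0.62, 0, 0, -0.02, 0]
    - [0.62, 0, 0, -0.06, 0]
    - [0.62, 0, 0, -0.1, 0]
    - [0.7, 0, 0, -0.14, 0]
    - [0.7, 0, 0, -0.17, 0]
    - [0.7, 0, 0, -0.17, 0]
    - [0.7, 0, 0, -0.17, 0]
    - [0.7, 0, 0, -0.17, 0]

```text
clock: 43.6
position: [526.8, -382.6, 188.2]
tcp_rot: [[1.0, -0.004, -0.002], [-0.004, -1.0, 0.002], [-0.002, -0.002, -1.0]]
force: [-0.1, 0.9, -0.7]
gripper_width: 60.8
```

```bash
python3 -c "
from h import *
f=cam('wrist');save('w6.png',f['color'],1.2)
f=cam('scene');save('s6.png',f['color'],1.4)
h=cv2.cvtColor(f['color'],cv2.COLOR_RGB2HSV).astype(int);H,S,V=h[...,0],h[...,1],h[...,2]
blobs(f,(S<60)&(V>90),24,36,150,box=(380,500,250,500))
blobs(f,((V<95)&(S<110))|(S<60),11,34,500,box=(380,500,250,500))
blobs(f,(S<50)&(V>150),9,60,60,box=(350,620,-500,250))
print(readout.observe()['clock'])"
```

```text
px [246. 356.] n 987 ctr [440.4 377.7] size [ 40.5 120.8] long 98.6 z [26.7 29.7 31.9] rgb [248. 247. 236.]
px [245. 361.] n 1707 ctr [442.3 378.9] size [ 57.2 161.3] long 98.7 z [12.5 28.1 31.6] rgb [223. 220. 200.]
px [379. 190.] n 256 ctr [ 401. -358.] size [ 45.4 172.9] long 96.0 z [31.1 49.5 54. ] rgb [226.  223.5 210.5]
43.7
```

View pics/w6.png

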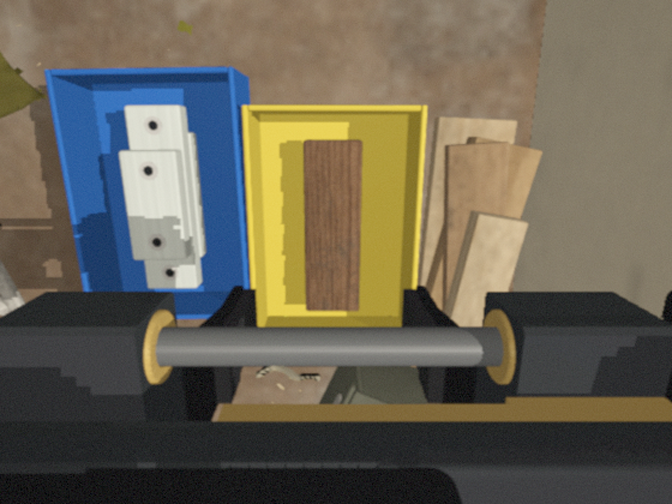

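View pics/s6.png

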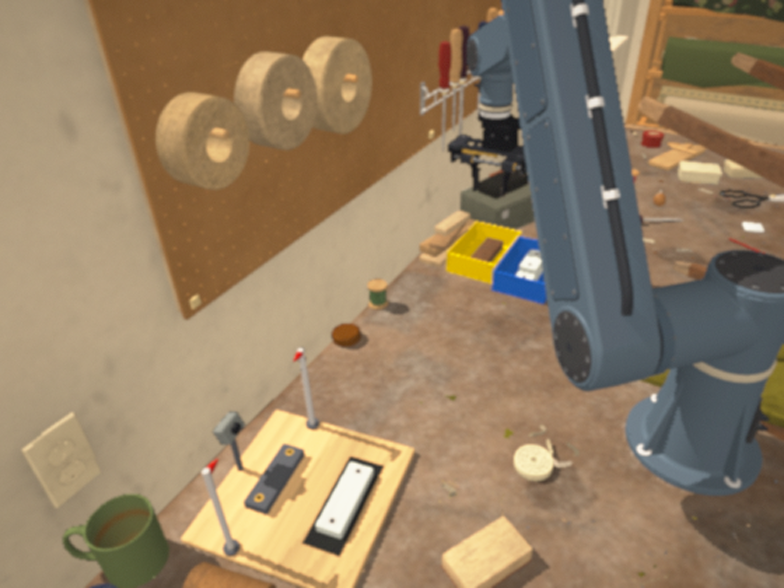

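w6 shows the offcut flat in the yellow bin at (333, 225) and the three plates stacked in the blue bin at (165, 195). s6 shows plate_120 on the pad at (347, 498), with the spool and wax unmoved.

```bash
python3 -c "
from h import *
print(arm.job_done())"
```

```text
the job is handed in; nothing more can be done
None
```

The job is done and handed in at about 44 s of robot time, well under the 208 s limit.

- **Sample and matching plate:** The sample measured about 120 mm, so plate_120 was the match.
- **Viewing hold:** I held plate_120 between the red tips for about 5 s. The end gap to the far tip was 39.0 mm, as wanted, the plate was about 0.5 mm off the tip line, and it was level to within about 0.1°. I saw only one tip with the wrist camera. The centring also rests on the known plate length and on the sample below, which agreed to 0.1 mm.
- **Laying down:** plate_120 lies flat and parallel on the black pad. The wrist camera put it about 1 mm from centred. The scene camera gave about 2 mm, which is within its calibration error.
- **Other plates:** plate_100, plate_140 and plate_80 are stacked flat in the blue bin, below the rim.
- **Offcut:** Only one was present. It was knocked about 27 mm aside during the run, so I measured it again before picking it up. It now lies flat in the yellow bin.
- **Spool and wax:** I never touched them, and they look unmoved in the last picture.

None of the checks failed. I never saw the grip slacken.

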